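# Cover the reservoir and hold the 8-channel pipette's tips in its slot

### The arm

A 6-joint arm with a two-finger parallel gripper is mounted at the origin on the work surface. World frame = base frame: x ahead of the robot, y to its left, z up, the work surface at z = 0. Lengths are in m, angles in rad, forces in N, time in s.
With the tool pointing down it reaches from about 0.3 to 1 m from the base axis. Payload 5.1 kg.
Tool frame: the origin (TCP) lies midway between the tips of the shut fingers; the grasp point (between the pads) lies 19 mm behind it; x points along the fingers, z is the direction in which the jaws open and shut, and the axes are right-handed (so a half turn about x gives the same grasp; the last joint's range is limited). The gripper opens to 95 mm and grips with 3 to 60 N. Pads are 20 mm wide; open, the fingers measure 119 mm over their backs; the gripper's body (75 mm by 180 mm) begins 59 mm behind the grasp point.
Start: joints at [-1.272, 0.124, 1.65, -0, 1.367, -0.083], TCP at [0.242, -0.603, 0.187] pointing down, gripper open.
Joint ranges: [-2.61, 2.61], [-1.02, 2.33], [0.03, 2.71], [-1.35, 4.49], [0.32, 2.68], [-2.91, 2.91]. Speed limits (rad/s): [2.57, 2.57, 3.14, 3.14, 3.14, 3.14].

### API

Orientations are given as a unit quaternion [x, y, z, w].
In Python, from bench import read_state, snapshot, camera_info, sign_off, recognise gives the robot as it stands.
- The arm moves only by the shell command python3 -m crank 'ROWS' [FORCE]. ROWS is JSON, a list that holds one entry, the list of rows, each a list of 7 numbers: the shift along the tool's x, y, z in mm, then the turn, a rotation vector about the tool's x, y, z in rad, then the closure, from 0 (fully open) to 1 (shut). A call has 1 to 5 rows; each row is the pose to reach, as a shift and turn from the pose commanded when the call began, along the tool's axes at that moment; what a row does not reach only later rows make up. A row lasts 1/12 s, in which the tool goes at most 41.7 mm and 7.16 degrees, less where a joint would pass 70% of its speed; a pose out of reach is approached as far as the arm can. A call with a gripper value outside its range is refused whole. The fingers move at their own pace and stop on an object; FORCE is the grip in N (left out, the last holds). Time passes only in rows, so rows that repeat a pose let the fingers close. It gives the time, the measured TCP pose, the force and the opening at its end, in the units of the state.
- read_state(): the state, without advancing time (a new reading comes with each control period).
- snapshot(name): name is "side" or "top" or "wrist"; returns (picture, depth): 400x640x3 uint8, red, green, blue; 400x640 float32, m along the optical axis (not along the pixel's ray), 0 where there is no reading.
- camera_info(name): a dict with "fov_y" (degrees; the focal length in pixels is half the picture's height over the tangent of half this angle, whatever the lens; pixels are square), "cx", "cy" (the principal point, pixels), "k1" (the pictures are not rectified: a ray, as slopes to the right and down, at radius r is drawn at 1 + k1 r^2 times it, then the intrinsics apply), "world_from_camera" (4x4, takes a point from camera to world coordinates). Camera axes: x right, y down, z forward; pixel columns grow to the right and rows downward; lengths in m; the calibration is good to about 2 mm. A picture is of the moment at which its call begins: read the wrist's pose just before it. camera_info takes no time and is no camera call; for the wrist camera it gives the pose at the moment of the call.
- sign_off(): hands the job in, once; it reports no verdict.
Trained networks look in the newest picture that a camera, given by its name, has taken for a name from the list of things; names that differ only in an ending like _2 or _b are one class to them, and where a whole thing is asked for, a point or a joint stands for the part that bears it (a point fixed in the world has none). Each returns a list of dicts, best first, with "p" (0 to 1); they miss things now and then, are a little off and sometimes report something else, mostly with a low value. They report only what shows in the picture. A call takes as long as a camera call. They do not tell look-alikes from the thing itself.
- recognise(camera, target): "position" ([row, column] in pixels, amid what is visible of it).
The state is a dict: "time_s": time; "joints": joint angles; "dq": joint speeds; "effort": joint torques, N m; "eef_pos": TCP position; "ee_rot": TCP orientation; "force": force on the tool from outside, world axes, zero at the start; "moment": the same for the moment, N m; "grip_width": opening from 0.0 (shut) to 1.0 (fully open).
Only numpy, scipy, OpenCV 4.12 (cv2) and the standard library are available. Lean on these libraries where they do the work, as an engineer would, in place of code of your own. Each camera call takes 0.05 s, during which the arm holds its last target.

### The job

Put the slotted splash cover squarely down on the reagent reservoir where it stands, collar up, and let go of it. Then take the 8-channel pipette from its stand, lower its row of tips through the slot in the cover until the tip ends are about a centimetre or less above the reservoir's floor, and finish while still holding the pipette there, upright and still, ready to draw: the tips clear of the floor and the pipette not resting on the cover. Leave everything else where it is.

Things in the scene. Friction and masses are not known exactly. Their poses are not given: they have to be found in the camera images.
- reservoir: White open trough, loose, about 300 g: outside 58 (x) x 124 (y) x 36 mm high with a 64 x 130 mm foot rim 7 mm high; walls 3 mm, flat inner floor 4 mm above its underside. Origin: centre of its underside; y along its length, z up.
- cover: Grey splash cover, loose, 60 g, lying collar up. Origin: centre of its underside, y along, z up. Skirt 67 x 133 mm outside (x, y), 63 x 129 inside, 8 mm deep, goes round the reservoir's rim, either way round; above it a 3 mm plate (8 to 11 mm up) that rests on the rim (origin then 28 mm above the reservoir's); then the slot's collar (11 to 23 mm up), 16 x 83 mm outside: pinch it there.
- cover_slot (a point): Middle of the slot's mouth, level with the top of the cover's collar, 23 mm above the cover's origin. The slot, 10 mm (cover's x) x 77 mm (y), goes straight down through collar and plate.
- stand: White fixed pipette stand: base 130 (x) x 350 (y) x 12 mm, end posts, clear shelf 6 mm thick, top 178 mm up. Three U-shaped places 32 mm wide at y = -100, 0, 100 mm, open to -x (robot's side); shelf from x = -35 to 60 mm. Pipettes hang by a collar: lift a few mm, then draw out 65 mm or more along -x (not straight up: the part below the neck is too wide). Origin: underside, below the middle place.
- pipette8: 8-channel pipette, 160 g, hanging upright in any of the stand's places, turned like the stand. Origin: middle of the row of tip ends; y along the row, z up. Eight tips 9 mm apart, each 2 mm thick at the end, 6 mm at 40 mm up, 6.8 mm from 50 mm; row 65 mm long at the ends, 70 mm at the top. Nozzle bar 14 x 76 mm from 58 mm, manifold 24 x 90 mm at 69 to 103 mm, neck 26 mm thick to 150 mm.
- pipette8_grip (a point): Centre of the 8-channel pipette's handle, 184 mm above the tip ends, turned like the pipette. Flat-sided handle 30 mm (x) x 34 mm (y), from 28 mm below this point to 29 mm above it; grip it here. Below it the 44 x 44 mm hanging collar (6 mm thick) with a hook reaching 44 mm to -x; above it a push button 22 mm across, its top 44 mm above this point.
- pipette_a: Bystander: single-channel pipette, white, 25-29 mm thick, 228 mm long, hanging in another place of the same stand. Leave it alone.
- pipette_b: Bystander: a second, slimmer single-channel pipette, 21-25 mm thick, 228 mm long, hanging in the stand. Leave it alone.
- bottle: Bystander: glass media bottle with a screw cap, 70 mm across, 145 mm tall. Leave it alone.
- petri: Bystander: two stacked Petri dishes, 91 mm across, 31 mm tall. Leave it alone.
- tipbox: Bystander: open tip box, 85 x 122 x 74 mm. Leave it alone.
- beaker: Bystander: glass beaker, 77 mm across, 98 mm tall with its foil cap. Leave it alone.
- marker: Bystander: marker pen, 130 mm long, 11 mm thick, lying beyond the reservoir. Leave it alone.
Mind the look-alikes: they are no part of the job. What is shaped like the cover but red or turquoise is not meant.

How it is judged:
On the way, in this order (a step that is already met when the one before it is completed fails the run):
1. the cover is seated on the reservoir's rim and let go (x of cover in the frame of reservoir between -0.005 and 0.005 m and y of cover in the frame of reservoir between -0.005 and 0.005 m and z of cover in the frame of reservoir between 0.026 and 0.0305 m and angle between the y axis of cover and the y axis of reservoir, either way round below 0.12 rad and angle between the z axis of cover and the z axis of reservoir, either way round below 0.05 rad and contact force between cover and the fingers below 0.1 N), for 0.2 s.
2. the 8-channel pipette is held in the fingers, out of the stand (contact force between the fingers and pipette8 above 1 N and contact force between pipette8 and stand below 0.05 N and distance of pipette8 from where it was at the start of the episode above 0.07 m), for 0.2 s.
At the end, for the whole second after the job is handed in: Cover seated on the reservoir (within 5 mm, 0.12 rad) and released; pipette held in the fingers, upright (0.07 rad), still, out of the stand, tips in the slot (3.5 mm across, 6 mm along), ends 1.5 to 15 mm above the inner floor, under 0.3 N on the reservoir and 1 N on the cover (all of step 1 and contact force between the fingers and pipette8 above 1 N and x of pipette8 in the frame of cover between -0.0035 and 0.0035 m and y of pipette8 in the frame of cover between -0.006 and 0.006 m and z of pipette8 in the frame of reservoir between 0.0055 and 0.019 m and angle between pipette8's own z axis and vertical below 0.07 rad and contact force between pipette8 and reservoir below 0.3 N and contact force between pipette8 and cover below 1 N and contact force between pipette8 and stand below 0.05 N and linear speed of each of pipette8, reservoir below 0.01 m/s and angular speed of pipette8 below 0.1 rad/s and angle between reservoir's own z axis and vertical below 0.05 rad and height (world z) of reservoir below 0.004 m); the arm keeps its last pose, push and grip.
It fails at once if a bystander is pushed more than 30 mm from its place or knocked over (distance of any of pipette_a, pipette_b, bottle, petri, tipbox, beaker, marker from where it was at the start of the episode above 0.03 m or angle between any of pipette_a, pipette_b, bottle, petri, tipbox, beaker's own z axis and vertical above 0.5 rad).
It fails at once if the reservoir is shoved more than 40 mm from its place (distance of reservoir from where it was at the start of the episode above 0.04 m).
It also fails if it takes over 72 s, if anything falls off the work surface, if the arm or the gripper's body presses on something with over 40 N, if the wrist force passes 120 N, or if a joint passes its speed limit or range.

## Working session

There is one attempt and no reset: what is moved stays moved. The work goes in short steps, Python scripts to look and compute and a shell command to move; the robot and the scene stay as the last step left them, time stands still between calls to the robot, and variables do not carry over. Pictures are saved under pics/ and viewed, and the job is handed in when it is done.

```bash
ls; mkdir -p pics; python3 - <<'E'
from bench import *
import cv2,numpy as np
s=read_state();print({k:np.round(v,4).tolist() for k,v in s.items()})
for n in ["side","top","wrist"]:
    c=camera_info(n);print(n,c['fov_y'],c['cx'],c['cy'],c['k1'],np.round(c['world_from_camera'],4).tolist())
    im,d=snapshot(n);cv2.imwrite(f'pics/{n}0.png',im[:,:,::-1]);np.save(f'pics/{n}0.npy',d)
    for t in ["reservoir","cover","cover_slot","stand","pipette8","pipette8_grip","marker"]:
        print(t,[(round(r['p'],2),np.round(r['position']).tolist()) for r in recognise(n,t)][:4])
E
```

```text
pics
{'time_s': 0.0, 'joints': [-1.2716, 0.1245, 1.6516, 0.0, 1.3675, -0.0826], 'dq': [0.0002, -0.0008, -0.0009, -0.0001, 0.0004, -0.0005], 'effort': [0.0009, -41.7601, -35.993, 0.0775, 0.0494, -0.0002], 'eef_pos': [0.2419, -0.6025, 0.1856], 'ee_rot': [0.3965, 0.5864, -0.3956, 0.5852], 'force': [0.1925, 0.6163, -0.2459], 'moment': [0.0161, -0.0202, -0.0126], 'grip_width': 1.0013}
side 55.10346920796998 317.8433595190215 200.76245903648166 -0.04436530638266029 [[-0.9626, -0.2009, 0.182, 0.3353], [-0.2707, 0.7466, -0.6077, 0.5736], [-0.0138, -0.6342, -0.773, 0.9557], [0.0, 0.0, 0.0, 1.0]]
reservoir [(0.65, [224.0, 340.0])]
cover [(0.81, [164.0, 344.0]), (0.79, [164.0, 389.0]), (0.61, [221.0, 387.0]), (0.59, [126.0, 340.0])]
cover_slot [(0.96, [164.0, 344.0]), (0.9, [130.0, 340.0]), (0.83, [221.0, 390.0]), (0.6, [168.0, 392.0])]
stand [(0.73, [336.0, 269.0]), (0.38, [272.0, 282.0])]
pipette8 [(0.79, [316.0, 264.0]), (0.58, [364.0, 248.0]), (0.58, [272.0, 281.0])]
pipette8_grip [(0.93, [363.0, 250.0])]
marker []
top 47.30841443025426 313.92515907537774 204.89849621131503 -0.0373839469568
[... 243 characters left out ...]
])]
cover_slot [(0.88, [220.0, 419.0]), (0.75, [275.0, 431.0]), (0.65, [202.0, 477.0])]
stand [(0.92, [216.0, 190.0])]
pipette8 [(0.9, [210.0, 180.0]), (0.81, [214.0, 141.0]), (0.58, [211.0, 218.0]), (0.25, [242.0, 331.0])]
pipette8_grip [(0.91, [209.0, 138.0]), (0.25, [148.0, 255.0])]
marker [(0.44, [166.0, 304.0])]
wrist 70.69927156286845 321.7799301565074 199.7275366919288 -0.026615842599933975 [[0.3732, -0.896, -0.2406, 0.3101], [-0.9278, -0.3602, -0.0975, -0.5763], [0.0007, 0.2596, -0.9657, 0.3841], [0.0, 0.0, 0.0, 1.0]]
reservoir []
cover [(0.86, [14.0, 10.0]), (0.81, [41.0, 188.0])]
cover_slot [(0.92, [14.0, 7.0]), (0.72, [38.0, 188.0])]
stand []
pipette8 []
pipette8_grip []
marker []
```

View pics/top0.png

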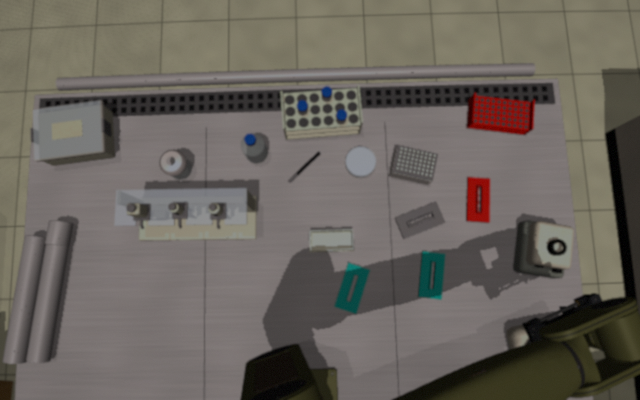

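View pics/side0.png

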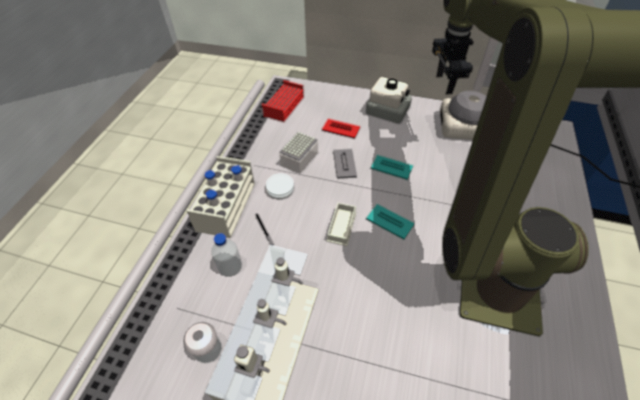

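View pics/wrist0.png

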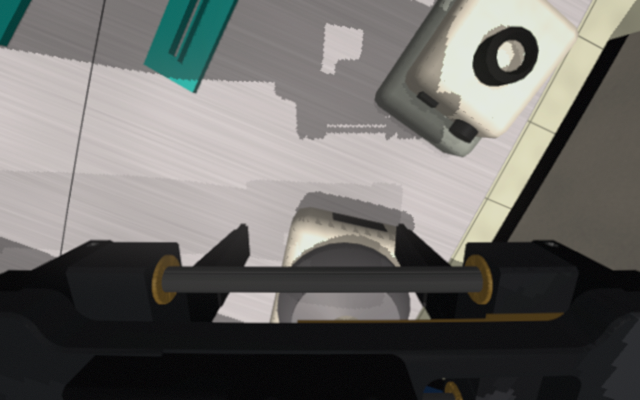

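The cover candidates in the top picture, as [row, col], are grey (219,419), red (201,478), turquoise (291,351) and turquoise (275,431). Only the grey one fits the description. The pipettes hang at columns 138, 178 and 215. I'll check both in enlarged crops.

```bash
cat > h.py <<'E'
import numpy as np,cv2
from bench import *
from scipy.spatial.transform import Rotation as R
def K(c):
    f=200/np.tan(np.radians(c['fov_y'])/2);return f
def cloud(c,d):
    f=K(c);v,u=np.mgrid[0:400,0:640]
    D=np.array([[f,0,c['cx']],[0,f,c['cy']],[0,0,1.]])
    p=np.stack([u.ravel(),v.ravel()],1).astype(np.float64)[:,None]
    xy=cv2.undistortPoints(p,D,np.array([c['k1'],0,0,0,0]))[:,0].reshape(400,640,2)
    P=np.dstack([xy[...,0]*d,xy[...,1]*d,d])
    T=np.array(c['world_from_camera']);W=P@T[:3,:3].T+T[:3,3];W[d<=0]=np.nan
    return W
def proj(c,X):
    T=np.linalg.inv(np.array(c['world_from_camera']));f=K(c)
    D=np.array([[f,0,c['cx']],[0,f,c['cy']],[0,0,1.]])
    P=np.atleast_2d(X)@T[:3,:3].T+T[:3,3]
    q,_=cv2.projectPoints(P,np.zeros(3),np.zeros(3),D,np.array([c['k1'],0,0,0,0.]));return q[:,0]
def tool(): 
    s=read_state();return np.array(s['eef_pos']),R.from_quat(s['ee_rot'])
E
python3 - <<'E'
from h import *
im=cv2.imread('pics/top0.png');d=np.load('pics/top0.npy');W=cloud(camera_info('top'),d)
a=cv2.resize(im[190:260,300:460],None,fx=5,fy=5,interpolation=2)
b=cv2.resize(im[170:250,100:260],None,fx=5,fy=5,interpolation=2)
cv2.imwrite('pics/crA.png',a);cv2.imwrite('pics/crB.png',b[:, :800])
s=cv2.imread('pics/side0.png');cv2.imwrite('pics/crC.png',cv2.resize(s[230:400,190:350],None,fx=3.5,fy=3.5,interpolation=2))
for v,u in [(219,419),(238,331),(209,138),(209,178),(209,215),(220,405),(225,350)]: print(v,u,np.round(W[v,u],4))
E
```

```text
219 419 [ 0.5209 -0.3627 -0.003 ]
238 331 [ 0.4713 -0.0988  0.0057]
209 138 [0.537  0.3822 0.2412]
209 178 [0.536  0.286  0.2289]
209 215 [0.5312 0.1901 0.2427]
220 405 [ 0.5167 -0.317   0.0174]
225 350 [ 0.5084 -0.1563  0.0027]
```

View pics/crA.png

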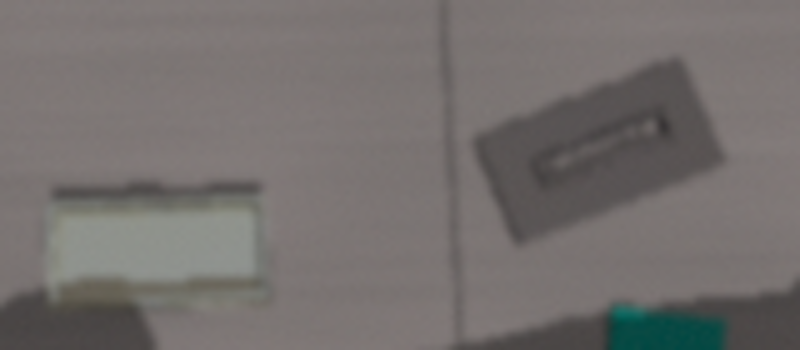

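View pics/crB.png

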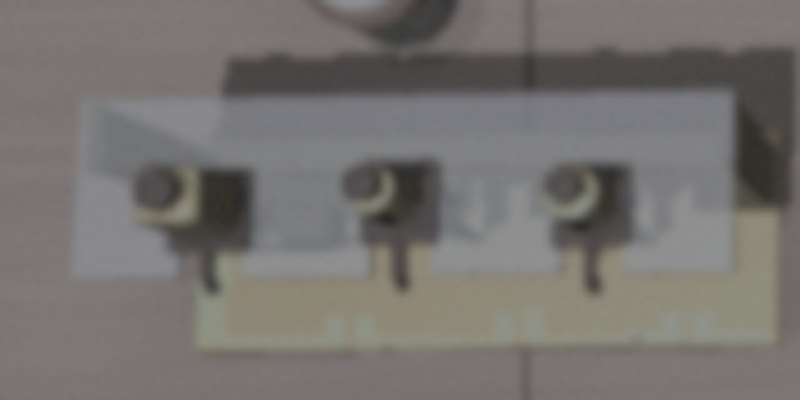

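View pics/crC.png

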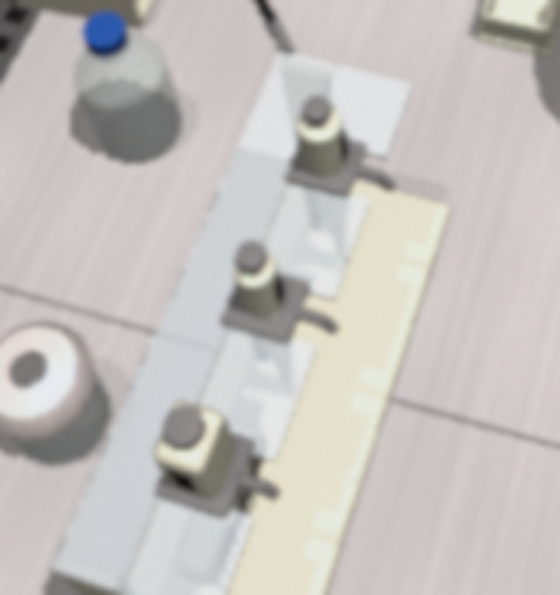

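The crops confirm the grey cover at about (219,420). The 8-channel pipette is the leftmost one, with the square handle, at about (209,135). The two at columns 178 and 215 are round and slimmer.

```bash
cat >> h.py <<'E'
def onplane(c,uv,z):
    f=K(c);D=np.array([[f,0,c['cx']],[0,f,c['cy']],[0,0,1.]])
    p=cv2.undistortPoints(np.array(uv,float).reshape(-1,1,2),D,np.array([c['k1'],0,0,0,0.]))[:,0]
    T=np.array(c['world_from_camera']);r=np.c_[p,np.ones(len(p))]@T[:3,:3].T
    return T[:3,3]+r*((z-T[2,3])/r[:,2])[:,None]
def Rdown(zdir):
    # tool x down, tool z along zdir (world, horizontal angle rad)
    x=np.array([0,0,-1.]);z=np.array([np.cos(zdir),np.sin(zdir),0]);y=np.cross(z,x)
    return R.from_matrix(np.c_[x,y,z])
def go(p,Rt):
    p0,R0=tool();s=R0.inv().apply(np.array(p)-p0)*1000;w=(R0.inv()*Rt).as_rotvec()
    print('shift mm',np.round(s,1),'rot',np.round(w,4),'deg',round(np.degrees(np.linalg.norm(w)),1))
E
python3 - <<'E'
from h import *
c=camera_info('top')
im=cv2.imread('pics/top0.png')
p0,R0=tool();print(np.round(R0.as_matrix(),3).tolist())
cor=np.array([(475,140),(520,243),(723,160),(680,57)])/5+[300,190]
P=onplane(c,cor,.011);print(np.round(P,4),P.mean(0))
ax=P[0]+P[1]-P[2]-P[3];print('cover y dir',np.degrees(np.arctan2(ax[1],ax[0])),np.linalg.norm(ax)/2)
cor=np.array([(52,205),(50,303),(268,300),(260,200)])/5+[300,190]
P=onplane(c,cor,.036);print(np.round(P,4),P.mean(0))
ax=P[0]+P[1]-P[2]-P[3];print('res y dir',np.degrees(np.arctan2(ax[1],ax[0])),np.linalg.norm(ax)/2)
# tcp in the wrist image
cw=camera_info('wrist');print(proj(cw,[p0,p0-[0,0,.1],p0-[0,0,.18]]))
a=np.degrees(np.arctan2(R0.as_matrix()[1,2],R0.as_matrix()[0,2]));print('tool z az',a)
E
```

```text
[[-0.0, 0.928, 0.373], [-0.0, 0.373, -0.928], [-1.0, -0.0, 0.0]]
[[ 0.5243 -0.2891  0.011 ]
 [ 0.4628 -0.3121  0.011 ]
 [ 0.5081 -0.4345  0.011 ]
 [ 0.5702 -0.4134  0.011 ]] [ 0.51633041 -0.36227276  0.011     ]
cover y dir 110.27480442305902 0.1315358606908766
[[ 0.4907 -0.0393  0.036 ]
 [ 0.4344 -0.0366  0.036 ]
 [ 0.4326 -0.1614  0.036 ]
 [ 0.4901 -0.1591  0.036 ]] [ 0.46194755 -0.09911287  0.036     ]
res y dir 89.42232043096678 0.12231693697241405
[[321.14194308 225.79720953]
 [321.28339182 193.65446673]
 [321.34533778 179.6037493 ]]
tool z az -68.1247991652018
```

```bash
python3 - <<'E'
from h import *
go([.516,-.362,.22],Rdown(np.radians(20.3)))
E
```

```text
shift mm [ -33.1  344.  -121.8] rot [-1.5433  0.      0.    ] deg 88.4
```

```bash
python3 -m crank '[[[-33,40,-14,-0.125,0,0,0],[-33,80,-28,-0.25,0,0,0],[-33,118,-42,-0.37,0,0,0],[-33,155,-55,-0.5,0,0,0],[-33,190,-67,-0.62,0,0,0]]]'; python3 - <<'E'
from h import *
go([.516,-.362,.22],Rdown(np.radians(20.3)))
E
```

```text
time_s: 1.62
eef_pos: [0.3929, -0.4707, 0.2206]
ee_rot: [0.196, 0.679, -0.197, 0.68]
force: [0.2, -1.1, 0.3]
grip_width: 0.999
shift mm [  0.6 157.6  46. ] rot [-9.179e-01  9.000e-04  9.000e-04] deg 52.6
```

```bash
python3 -m crank '[[[0,36,10,-0.125,0,0,0],[0,72,21,-0.25,0,0,0],[0,105,30,-0.37,0,0,0],[0,135,38,-0.5,0,0,0],[0,157,46,-0.62,0,0,0]]]'; python3 -m crank '[[[0,0,0,-0.12,0,0,0],[0,0,0,-0.24,0,0,0],[0,0,0,-0.3,0,0,0],[0,0,0,-0.3,0,0,0],[0,0,0,-0.3,0,0,0]]]'; python3 - <<'E'
from h import *
im,d=snapshot('wrist');c=camera_info('wrist');cv2.imwrite('pics/w1.png',im[:,:,::-1]);np.save('pics/w1.npy',d);np.save('pics/w1c.npy',c,allow_pickle=True)
go([.516,-.362,.22],Rdown(np.radians(20.3)))
E
```

```text
time_s: 2.03
eef_pos: [0.5167, -0.3621, 0.22]
ee_rot: [-0.021, 0.707, 0.021, 0.707]
force: [0.2, 0.2, 0.0]
grip_width: 1.002
time_s: 2.45
eef_pos: [0.5151, -0.3642, 0.2199]
ee_rot: [-0.123, 0.696, 0.123, 0.696]
force: [-0.1, 0.0, -0.1]
grip_width: 1.003
shift mm [-0.1  1.9  1.7] rot [-0.005   0.      0.0001] deg 0.3
```

View pics/w1.png

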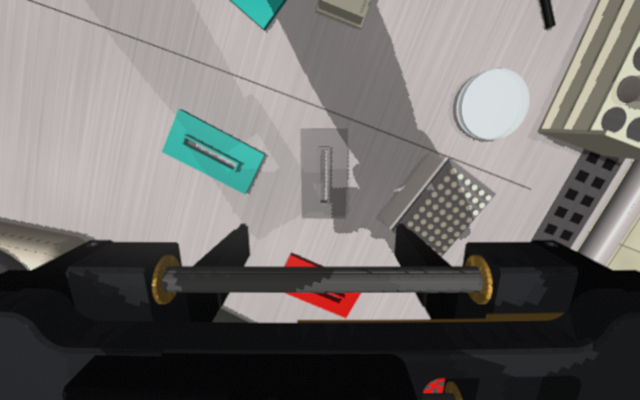

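```bash
cat >> h.py <<'E'
def fitbox(Wp):
    r=cv2.minAreaRect((Wp[:,:2]*1000).astype(np.float32));return r
E
python3 - <<'E'
from h import *
c=np.load('pics/w1c.npy',allow_pickle=True).item();d=np.load('pics/w1.npy');W=cloud(c,d)
print('table z',np.nanmedian(W[60:120,100:160,2]))
sub=W[110:230,285:365];m=(sub[...,2]>.006)
print(np.nanpercentile(sub[...,2],[5,25,50,75,90,99]))
im=cv2.imread('pics/w1.png')
for lo,hi in [(.006,.016),(.006,.03),(.018,.03)]:
    m=((sub[...,2]>lo)&(sub[...,2]<hi)).astype(np.uint8)
    n,l,st,ce=cv2.connectedComponentsWithStats(m);k=1+np.argmax(st[1:,4]);q=sub[l==k]
    print(lo,hi,st[k],fitbox(q),np.median(q,0))
# tipbox points
t=W[140:260,370:500];t=t[(t[...,2]>.04)&(t[...,2]<.1)];p0,R0=tool();
e=R0.inv().apply(t-np.array([.516,-.362,0]));print('tipbox in tool axes y,z min', e[:,1].min(),e[:,1].max(),e[:,2].min(),e[:,2].max())
cv2.imwrite('pics/w1c.png',cv2.resize(im[110:230,270:400],None,fx=5,fy=5,interpolation=2))
E
```

```text
table z -0.000951434592467354
[-1.80788337e-03 -8.84173249e-04  6.43627084e-05  1.01196396e-02
  1.10223880e-02  2.26982855e-02]
0.006 0.016 [  15   18   48   91 3468] ((517.2415161132812, -362.95635986328125), (67.12791442871094, 133.13621520996094), 19.763254165649414) [ 0.51537194 -0.35719942  0.01034108]
0.006 0.03 [  15   18   48   91 3777] ((517.2415161132812, -362.95635986328125), (67.12791442871094, 133.13621520996094), 19.763254165649414) [ 0.51579153 -0.35755483  0.01042511]
0.018 0.03 [ 33  37  12  58 288] ((517.4522094726562, -363.0045471191406), (15.602054595947266, 82.54409790039062), 19.843948364257812) [ 0.51723935 -0.35960194  0.02231273]
tipbox in tool axes y,z min -0.10474769750903046 0.03175274974380156 0.08972529039302124 0.22332723955464395
```

View pics/w1c.png

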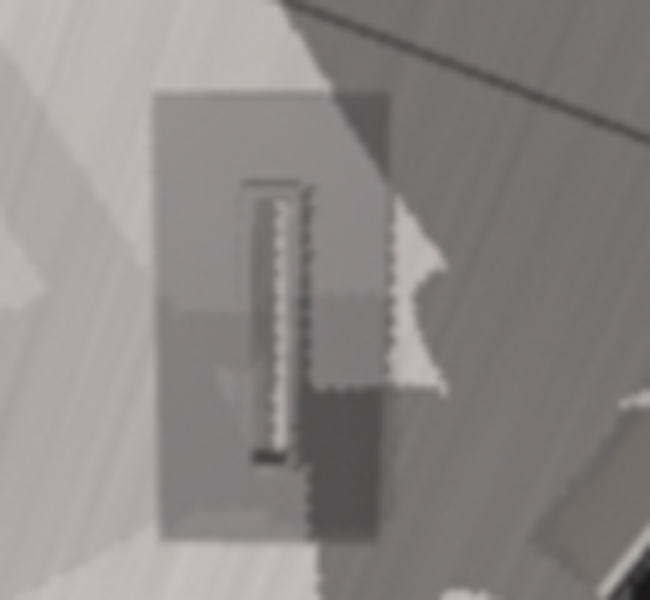

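The fit puts the cover at (0.517, -0.363) with its x axis at 19.8°, and the 67.1 x 133.1 mm size matches. The tip box starts about 90 mm away in the jaw direction and the gripper body stays above it. I'll partly close the jaws and go down.

```bash
python3 - <<'E'
from h import *
c=np.load('pics/w1c.npy',allow_pickle=True).item();d=np.load('pics/w1.npy');W=cloud(c,d)
t=W[150:235,400:480];print('tipbox top',np.nanpercentile(t[...,2],[90,99.5]))
go([.5173,-.363,.0135],Rdown(np.radians(19.8)))
E
```

```text
tipbox top [0.07335654 0.26116033]
shift mm [206.4   0.5   2.6] rot [0.0037 0.     0.0001] deg 0.2
```

```bash
python3 -m crank '[[[40,0.5,2.6,0.004,0,0,0.5],[80,0.5,2.6,0.004,0,0,0.5],[120,0.5,2.6,0.004,0,0,0.5],[145,0.5,2.6,0.004,0,0,0.5],[160,0.5,2.6,0.004,0,0,0.5]]]' 20; python3 - <<'E'
from h import *
go([.5173,-.363,.0135],Rdown(np.radians(19.8)))
E
```

```text
time_s: 2.92
eef_pos: [0.5148, -0.3612, 0.0549]
ee_rot: [-0.12, 0.698, 0.123, 0.695]
force: [-0.8, -0.3, -0.6]
grip_width: 0.708
shift mm [41.4 -2.8  1.9] rot [-0.0003 -0.0034 -0.0058] deg 0.4
```

```bash
python3 -m crank '[[[0,0,0,0,0,0,0.6],[0,0,0,0,0,0,0.6],[0,0,0,0,0,0,0.6]]]'; python3 - <<'E'
from h import *
go([.5173,-.363,.0135],Rdown(np.radians(19.8)))
E
```

```text
time_s: 3.17
eef_pos: [0.5182, -0.3639, 0.0617]
ee_rot: [-0.123, 0.696, 0.121, 0.697]
force: [-0.1, -0.1, 0.8]
grip_width: 0.495
shift mm [48.2  1.3 -0.6] rot [0.0007 0.0014 0.0024] deg 0.2
```

```bash
python3 -m crank '[[[15,0,0,0,0,0,0.6],[28,0,0,0,0,0,0.6],[38,0,0,0,0,0,0.6],[42,0,0,0,0,0,0.6],[42,0,0,0,0,0,0.6]]]';python3 -m crank '[[[0,0,0,0,0,0,0.6],[0,0,0,0,0,0,0.6],[0,0,0,0,0,0,0.6]]]'; python3 - <<'E'
from h import *
go([.5173,-.363,.0135],Rdown(np.radians(19.8)))
im,d=snapshot('wrist');cv2.imwrite('pics/w2.png',im[:,:,::-1])
E
```

```text
time_s: 3.58
eef_pos: [0.5165, -0.3623, 0.0165]
ee_rot: [-0.121, 0.697, 0.123, 0.696]
force: [-0.5, 0.6, -0.4]
grip_width: 0.399
time_s: 3.83
eef_pos: [0.5178, -0.3634, 0.0187]
ee_rot: [-0.122, 0.696, 0.122, 0.697]
force: [0.1, 0.2, -1.0]
grip_width: 0.399
shift mm [ 5.2  0.5 -0.4] rot [0.0014 0.0007 0.0012] deg 0.1
```

View pics/w2.png

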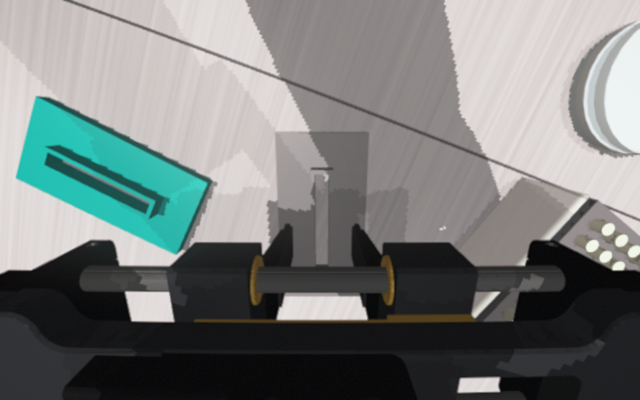

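The fingers (columns 285 and 360) straddle the collar (column 321, rows 170-265). I'll go down the last 5 mm, then close.

```bash
python3 -m crank '[[[2.5,0,0,0,0,0,0.6],[5,0,0,0,0,0,0.6],[5,0,0,0,0,0,0.6],[5,0,0,0,0,0,0.6]]]';python3 -m crank '[[[0,0,0,0,0,0,1],[0,0,0,0,0,0,1],[0,0,0,0,0,0,1],[0,0,0,0,0,0,1],[0,0,0,0,0,0,1]]]' 20;python3 -m crank '[[[0,0,0,0,0,0,1],[0,0,0,0,0,0,1]]]'
```

```text
time_s: 4.22
eef_pos: [0.5171, -0.3627, 0.0125]
ee_rot: [-0.122, 0.697, 0.122, 0.696]
force: [-0.2, 0.2, -0.4]
grip_width: 0.402
time_s: 4.63
eef_pos: [0.5174, -0.363, 0.0129]
ee_rot: [-0.122, 0.696, 0.122, 0.697]
force: [0.1, -0.3, -0.4]
grip_width: 0.106
time_s: 4.8
eef_pos: [0.5174, -0.3629, 0.0129]
ee_rot: [-0.122, 0.696, 0.122, 0.697]
force: [0.2, -0.3, -0.2]
grip_width: 0.011
```

The jaws closed fully, so the collar isn't in the grip. I'll look.

```bash
python3 - <<'E'
from h import *
im,d=snapshot('wrist');cv2.imwrite('pics/w3.png',im[:,:,::-1]);c=camera_info('wrist')
W=cloud(c,d);
for r in range(140,300,10): print(r,np.round(W[r,300:345:6,2]*1000).tolist())
p,_=tool();print(proj(c,[p,p+[0,0,.019]]))
cv2.imwrite('pics/w3c.png',cv2.resize(im[120:300,240:400,::-1],None,fx=4,fy=3.3,interpolation=2))
E
```

```text
140 [10.0, 10.0, 12.0, 10.0, 11.0, 10.0, 10.0, 10.0]
150 [10.0, 10.0, 11.0, 10.0, 11.0, 10.0, 10.0, 9.0]
160 [11.0, 10.0, 11.0, 11.0, 9.0, 11.0, 11.0, 10.0]
170 [10.0, 11.0, 16.0, 15.0, 15.0, 16.0, 10.0, 10.0]
180 [10.0, 10.0, 22.0, -1.0, -0.0, 23.0, 9.0, 11.0]
190 [11.0, 11.0, 22.0, -0.0, -0.0, 22.0, 11.0, 10.0]
200 [11.0, 10.0, 21.0, -1.0, 0.0, 22.0, 11.0, 10.0]
210 [10.0, 11.0, 23.0, -1.0, -0.0, 22.0, 9.0, 10.0]
220 [10.0, 11.0, 23.0, -1.0, -1.0, 22.0, 12.0, 11.0]
230 [10.0, 11.0, 53.0, 52.0, 49.0, 52.0, 10.0, 10.0]
240 [10.0, 67.0, 67.0, 64.0, 63.0, 67.0, 67.0, 11.0]
250 [129.0, 129.0, 129.0, 76.0, 76.0, 129.0, 129.0, 129.0]
260 [137.0, 136.0, 135.0, 88.0, 87.0, 134.0, 135.0, 136.0]
270 [141.0, 141.0, 141.0, 132.0, 133.0, 141.0, 140.0, 140.0]
280 [143.0, 142.0, 142.0, 135.0, 135.0, 141.0, 141.0, 142.0]
290 [143.0, 142.0, 140.0, 135.0, 136.0, 142.0, 142.0, 141.0]
[[321.60745497 225.13906551]
 [321.62002856 234.89161096]]
```

View pics/w3c.png

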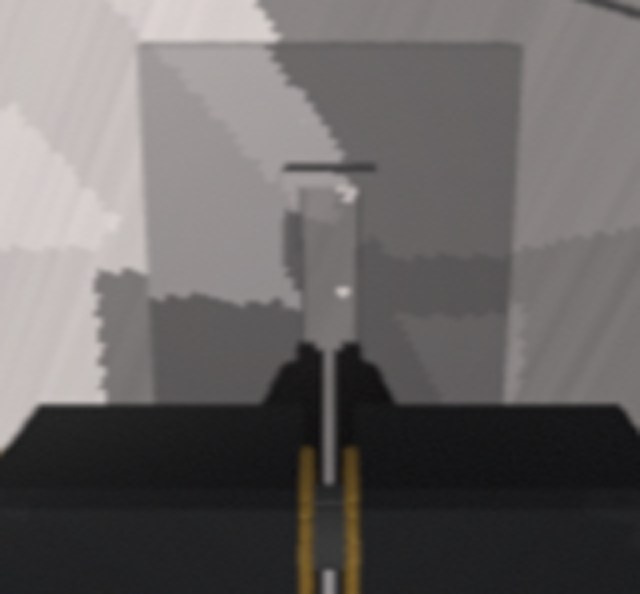

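```bash
python3 - <<'E'
from h import *
im,d=snapshot('wrist');c=camera_info('wrist')
W=cloud(c,d);p,R0=tool()
for r in range(222,262,2):
    print(r,[np.round(R0.inv().apply(W[r,u]-p)*1000).astype(int).tolist() for u in (310,316,327,334)])
print(read_state()['grip_width'])
E
```

```text
222 [[2, 2, -9], [14, -3, -4], [13, -2, 4], [3, 1, 9]]
224 [[4, 0, -9], [-30, 12, -4], [-29, 11, 3], [2, 0, 9]]
226 [[2, -1, -9], [-33, 12, -3], [-32, 11, 3], [3, -2, 9]]
228 [[2, -3, -9], [-35, 11, -3], [-36, 11, 3], [2, -3, 9]]
230 [[1, -4, -9], [-40, 12, -3], [-39, 11, 3], [3, -5, 9]]
232 [[-42, 11, -7], [-42, 11, -3], [-43, 11, 3], [2, -6, 9]]
234 [[-45, 11, -7], [-47, 12, -3], [-46, 11, 3], [-45, 11, 7]]
236 [[-50, 12, -7], [-49, 12, -3], [-48, 11, 3], [-49, 11, 7]]
238 [[-52, 12, -6], [-52, 12, -3], [-52, 12, 3], [-52, 12, 7]]
240 [[-54, 11, -6], [-54, 11, -3], [-54, 11, 3], [-55, 12, 7]]
242 [[-110, 35, -4], [-111, 35, -2], [-110, 35, 2], [-109, 34, 4]]
244 [[-112, 35, -4], [-111, 35, -2], [-112, 35, 2], [-111, 35, 4]]
246 [[-113, 34, -4], [-113, 34, -2], [-112, 34, 2], [-113, 35, 4]]
248 [[-115, 35, -4], [-112, 34, -2], [-113, 34, 2], [-115, 35, 4]]
250 [[-117, 35, -4], [-112, 33, -2], [-113, 33, 2], [-116, 35, 4]]
252 [[-117, 34, -4], [-112, 32, -2], [-113, 32, 2], [-117, 34, 4]]
254 [[-120, 35, -4], [-113, 32, -2], [-113, 32, 2], [-119, 35, 4]]
256 [[-121, 35, -3], [-117, 33, -2], [-118, 33, 2], [-121, 35, 4]]
258 [[-122, 35, -3], [-119, 33, -2], [-120, 34, 2], [-121, 34, 4]]
260 [[-122, 34, -3], [-121, 34, -2], [-121, 34, 2], [-123, 35, 4]]
0.007080694497628249
```

The closed fingers sit above the collar. The depth picture shows them ending about 25-30 mm behind the reported TCP. I'll reopen and go down in small steps, watching the force and depth.

```bash
python3 -m crank '[[[0,0,0,0,0,0,0.6],[0,0,0,0,0,0,0.6],[0,0,0,0,0,0,0.6],[0,0,0,0,0,0,0.6],[0,0,0,0,0,0,0.6]]]';python3 -m crank '[[[3,0,0,0,0,0,0.6],[6,0,0,0,0,0,0.6],[9,0,0,0,0,0,0.6],[12,0,0,0,0,0,0.6],[12,0,0,0,0,0,0.6]]]'; python3 - <<'E'
from h import *
im,d=snapshot('wrist');c=camera_info('wrist');cv2.imwrite('pics/w4.png',cv2.resize(im[120:300,220:420,::-1],None,fx=4,fy=3.3,interpolation=2))
W=cloud(c,d);p,R0=tool()
for r in range(216,250,2):
    print(r,[np.round(R0.inv().apply(W[r,u]-p)*1000).astype(int).tolist() for u in (275,280,285,290,350,355,360,365)])
E
```

```text
time_s: 5.32
eef_pos: [0.5174, -0.3629, 0.0129]
ee_rot: [-0.122, 0.696, 0.122, 0.697]
force: [0.1, 0.4, -0.2]
grip_width: 0.296
time_s: 5.73
eef_pos: [0.5167, -0.3624, -0.0003]
ee_rot: [-0.122, 0.697, 0.123, 0.696]
force: [-0.3, 0.0, 0.3]
grip_width: 0.398
216 [[-10, 10, -33], [-10, 10, -29], [-11, 11, -25], [-12, 11, -22], [-10, 11, 20], [-11, 11, 23], [-11, 11, 27], [-11, 11, 30]]
218 [[-9, 9, -33], [-11, 9, -29], [-11, 9, -26], [-11, 9, -22], [-10, 9, 20], [-11, 9, 23], [-11, 9, 27], [-11, 9, 30]]
220 [[-10, 7, -33], [-11, 8, -29], [-10, 8, -26], [-10, 7, -22], [-11, 8, 20], [-11, 8, 23], [-11, 8, 27], [-12, 8, 30]]
222 [[-10, 6, -33], [-10, 6, -29], [-9, 6, -26], [-11, 6, -22], [-11, 6, 20], [-11, 6, 23], [-11, 6, 27], [-12, 7, 30]]
224 [[-11, 5, -33], [-9, 4, -29], [-30, 12, -23], [-10, 5, -22], [-11, 5, 20], [-29, 11, 21], [-10, 4, 27], [-10, 5, 31]]
226 [[-10, 3, -33], [-11, 3, -29], [-31, 11, -23], [-28, 10, -20], [-10, 3, 20], [-31, 11, 21], [-11, 3, 27], [-11, 3, 31]]
228 [[-11, 2, -33], [-10, 1, -29], [-36, 12, -22], [-32, 10, -20], [-11, 2, 20], [-34, 11, 21], [-35, 11, 2
[... 591 characters left out ...]
9], [-11, -6, 20], [-49, 10, 19], [-52, 12, 21], [-51, 11, 24]]
240 [[-55, 12, -25], [-54, 11, -23], [-51, 10, -21], [-38, 4, -19], [-10, -8, 20], [-49, 9, 19], [-54, 11, 21], [-54, 11, 24]]
242 [[-57, 12, -25], [-57, 11, -22], [-53, 9, -20], [-40, 4, -19], [-12, -9, 20], [-50, 8, 19], [-56, 11, 21], [-58, 12, 23]]
244 [[-60, 12, -25], [-59, 11, -22], [-57, 10, -20], [-40, 2, -19], [-10, -11, 20], [-51, 7, 19], [-59, 11, 20], [-60, 12, 23]]
246 [[-62, 11, -24], [-63, 12, -22], [-58, 10, -20], [-41, 2, -19], [-12, -12, 20], [-49, 6, 19], [-59, 10, 20], [-62, 12, 22]]
248 [[-64, 11, -24], [-66, 12, -21], [-61, 10, -19], [-41, 0, -19], [-12, -13, 20], [-51, 5, 19], [-62, 10, 20], [-66, 12, 22]]
```

View pics/w4.png

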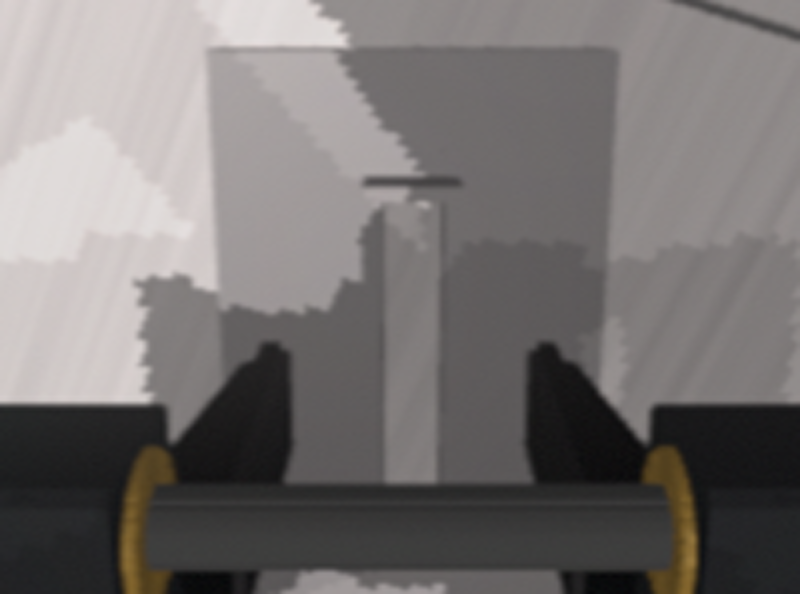

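The tips end about 28 mm behind the reported TCP, since the plate shows at -11 mm with no contact. I'll go down 14 mm more.

```bash
python3 -m crank '[[[3,0,0,0,0,0,0.6],[6,0,0,0,0,0,0.6],[9,0,0,0,0,0,0.6],[12,0,0,0,0,0,0.6],[12,0,0,0,0,0,0.6]]]';python3 -m crank '[[[0,0,0,0,0,0,0.6],[1,0,0,0,0,0,0.6],[2,0,0,0,0,0,0.6],[2,0,0,0,0,0,0.6]]]'; python3 - <<'E'
from h import *
im,d=snapshot('wrist');c=camera_info('wrist');cv2.imwrite('pics/w5.png',cv2.resize(im[120:300,220:420,::-1],None,fx=4,fy=3.3,interpolation=2))
go([.5173,-.363,-.0145],Rdown(np.radians(19.8)))
E
```

```text
time_s: 6.2
eef_pos: [0.5168, -0.3625, -0.0121]
ee_rot: [-0.122, 0.697, 0.122, 0.696]
force: [-0.1, 0.1, 0.2]
grip_width: 0.402
time_s: 6.53
eef_pos: [0.5173, -0.3629, -0.0132]
ee_rot: [-0.122, 0.697, 0.122, 0.696]
force: [0.1, 0.2, -0.0]
grip_width: 0.402
shift mm [ 1.3 -0.1 -0. ] rot [ 0.0014 -0.     -0.    ] deg 0.1
```

View pics/w5.png

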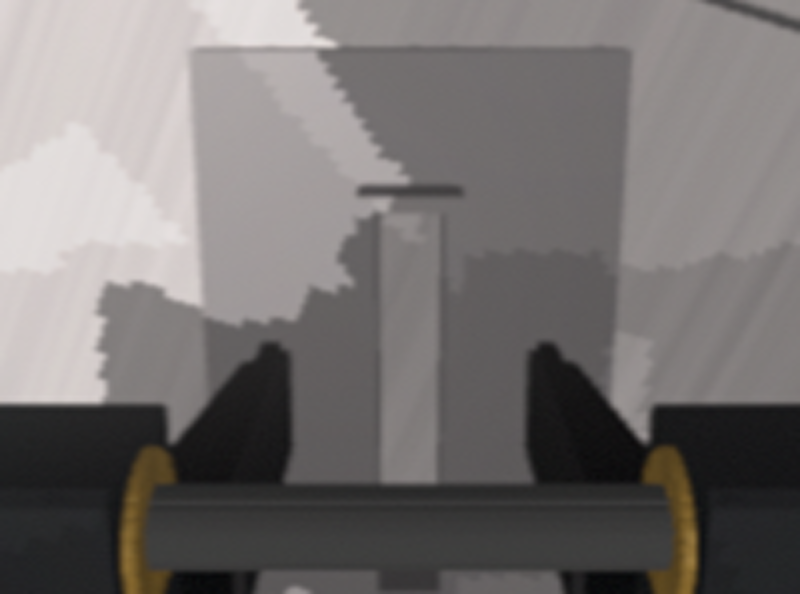

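```bash
python3 -m crank '[[[0,0,0,0,0,0,1],[0,0,0,0,0,0,1],[0,0,0,0,0,0,1],[0,0,0,0,0,0,1],[0,0,0,0,0,0,1]]]' 20;python3 -m crank '[[[0,0,0,0,0,0,1],[0,0,0,0,0,0,1]]]'
```

```text
time_s: 7.0
eef_pos: [0.5174, -0.363, -0.0131]
ee_rot: [-0.122, 0.696, 0.122, 0.697]
force: [-0.8, -0.5, 0.7]
grip_width: 0.167
time_s: 7.17
eef_pos: [0.5174, -0.363, -0.0131]
ee_rot: [-0.122, 0.696, 0.122, 0.697]
force: [0.1, -0.7, 0.7]
grip_width: 0.169
```

The collar is gripped at 16.1 mm. I'll lift and check.

```bash
python3 -m crank '[[[-5,0,0,0,0,0,1],[-15,0,0,0,0,0,1],[-35,0,0,0,0,0,1],[-60,0,0,0,0,0,1],[-85,0,0,0,0,0,1]]]'; python3 -m crank '[[[-12,0,0,0,0,0,1],[-15,0,0,0,0,0,1],[-15,0,0,0,0,0,1]]]';python3 - <<'E'
from h import *
im,d=snapshot('wrist');c=camera_info('wrist');cv2.imwrite('pics/w6.png',im[:,:,::-1])
W=cloud(c,d);p,R0=tool();sub=W[110:220,240:400].reshape(-1,3);L=R0.inv().apply(sub-p)*1000
m=(L[:,0]<0)&(L[:,0]>-35)&(L[:,1]>5);q=L[m];print(len(q),np.percentile(q,[0,2,50,98,100],axis=0).round(1))
A=np.c_[q[:,1:],np.ones(len(q))];print(np.linalg.lstsq(A[abs(q[:,2])>14],q[abs(q[:,2])>14,0],rcond=None)[0])
go([.462,-.29,.085],Rdown(np.radians(-.6)))
E
```

```text
time_s: 7.58
eef_pos: [0.517, -0.3626, 0.073]
ee_rot: [-0.122, 0.697, 0.122, 0.696]
force: [1.1, -1.4, -0.9]
grip_width: 0.164
time_s: 7.83
eef_pos: [0.518, -0.3634, 0.0883]
ee_rot: [-0.123, 0.696, 0.121, 0.697]
force: [-1.1, 0.1, -1.6]
grip_width: 0.168
8230 [[-35.   12.4 -33.9]
 [-29.9  14.1 -32.4]
 [-23.5  44.3  -0.4]
 [-22.   66.2  32.2]
 [-19.4  66.8  33.6]]
[ 3.07303125e-03 -7.74737428e-04 -2.35365335e+01]
shift mm [  1.5  87.1 -27.1] rot [ 3.575e-01 -2.000e-04 -3.000e-04] deg 20.5
```

View pics/w6.png

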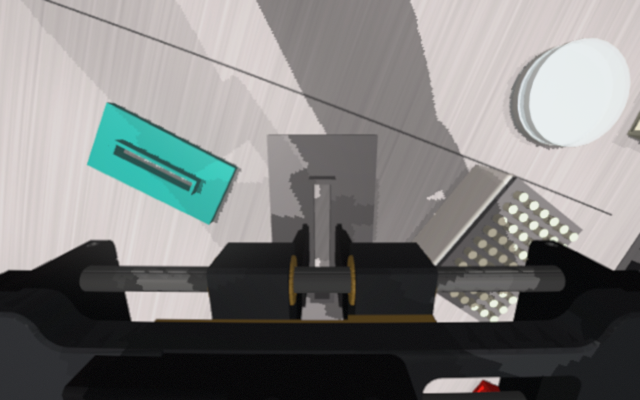

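The cover hangs level and centred: its plate is 23.5 mm behind the TCP and its front edge is at +66.6 mm. I'll move to a viewing pose short of the reservoir.

```bash
python3 -m crank '[[[0,15,-5,0.08,0,0,1],[0,35,-11,0.18,0,0,1],[0,60,-18,0.27,0,0,1],[0,80,-25,0.357,0,0,1],[0,87,-27,0.357,0,0,1]]]'; python3 -m crank '[[[0,0,0,0,0,0,1],[0,0,0,0,0,0,1],[0,0,0,0,0,0,1]]]';python3 - <<'E'
from h import *
im,d=snapshot('wrist');c=camera_info('wrist');cv2.imwrite('pics/w7.png',im[:,:,::-1]);np.save('pics/w7.npy',d);np.save('pics/w7c.npy',c,allow_pickle=True)
go([.462,-.29,.085],Rdown(np.radians(-.6)))
E
```

```text
time_s: 8.3
eef_pos: [0.4594, -0.2873, 0.0838]
ee_rot: [0.005, 0.709, -0.003, 0.705]
force: [0.5, -0.1, -0.3]
grip_width: 0.163
time_s: 8.55
eef_pos: [0.4628, -0.291, 0.0866]
ee_rot: [0.003, 0.707, -0.003, 0.707]
force: [0.0, -0.3, -0.5]
grip_width: 0.166
shift mm [ 1.8  1.1 -0.9] rot [0.001  0.0002 0.0002] deg 0.1
```

View pics/w7.png

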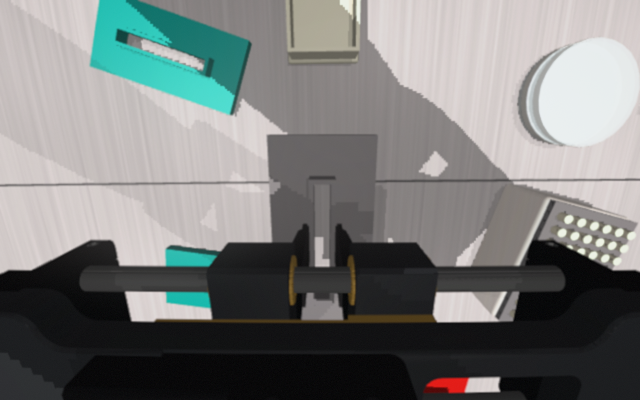

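Only the reservoir's near end shows (rows 0-62). I'll raise and shift a little.

```bash
python3 -m crank '[[[-25,3,0,0,0,0,1],[-60,8,0,0,0,0,1],[-95,14,0,0,0,0,1],[-120,20,0,0,0,0,1],[-130,20,0,0,0,0,1]]]'; python3 -m crank '[[[0,0,0,0,0,0,1],[0,0,0,0,0,0,1],[0,0,0,0,0,0,1],[0,0,0,0,0,0,1]]]';python3 - <<'E'
from h import *
im,d=snapshot('wrist');c=camera_info('wrist');cv2.imwrite('pics/w8.png',im[:,:,::-1]);np.save('pics/w8.npy',d);np.save('pics/w8c.npy',c,allow_pickle=True)
W=cloud(c,d);print('table',np.nanmedian(W[100:130,400:440,2]))
m=(W[...,2]>.027)&(W[...,2]<.045)&(abs(W[...,0]-.462)<.06)&(abs(W[...,1]+.1)<.09)
q=W[m];print(len(q),fitbox(q),np.median(q[:,2]))
m=(W[...,2]>.0045)&(W[...,2]<.045)&(abs(W[...,0]-.462)<.06)&(abs(W[...,1]+.1)<.09);q=W[m];print(fitbox(q))
E
```

```text
time_s: 9.02
eef_pos: [0.465, -0.2717, 0.2223]
ee_rot: [0.002, 0.705, -0.005, 0.709]
force: [0.2, -0.0, -0.8]
grip_width: 0.164
time_s: 9.35
eef_pos: [0.4615, -0.2699, 0.2139]
ee_rot: [0.005, 0.708, -0.003, 0.706]
force: [0.4, 0.1, -1.0]
grip_width: 0.168
table -8.52509421331582e-05
692 ((464.7274169921875, -107.83633422851562), (58.23860549926758, 108.32130432128906), 0.43696314096450806) 0.03542160849641571
((465.03021240234375, -104.49083709716797), (121.23843383789062, 64.01429748535156), 89.67167663574219)
```

View pics/w8.png

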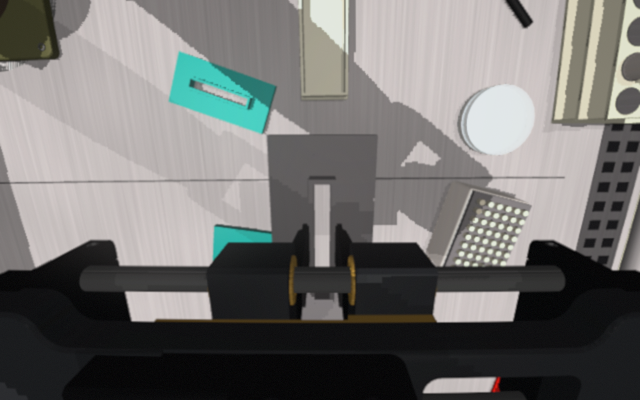

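```bash
python3 -m crank '[[[-5,10,0,0,0,0,1],[-10,20,0,0,0,0,1],[-10,25,0,0,0,0,1],[-10,25,0,0,0,0,1],[-10,25,0,0,0,0,1]]]'; python3 -m crank '[[[0,0,0,0,0,0,1],[0,0,0,0,0,0,1],[0,0,0,0,0,0,1],[0,0,0,0,0,0,1]]]';python3 - <<'E'
from h import *
c=camera_info('wrist');im,d=snapshot('wrist');c2=camera_info('wrist');print(np.abs(np.array(c['world_from_camera'])-c2['world_from_camera']).max())
cv2.imwrite('pics/w9.png',im[:,:,::-1])
W=cloud(c,d);print('table',np.nanmedian(W[150:170,400:440,2]))
for lo in (.027,.0045):
  m=(W[...,2]>lo)&(W[...,2]<.045)&(abs(W[...,0]-.462)<.06)&(abs(W[...,1]+.1)<.09)
  q=W[m];print(len(q),fitbox(q),q.min(0),q.max(0))
ct=camera_info('top');im,d=snapshot('top');W=cloud(ct,d)
for lo in (.027,.0045):
  m=(W[...,2]>lo)&(W[...,2]<.045)&(abs(W[...,0]-.462)<.06)&(abs(W[...,1]+.1)<.09)
  q=W[m];print('top',len(q),fitbox(q),q.min(0),q.max(0))
go([.4645,-.1,.1],Rdown(0))
E
```

```text
time_s: 9.82
eef_pos: [0.463, -0.2448, 0.2272]
ee_rot: [0.003, 0.707, -0.003, 0.707]
force: [-0.6, -0.2, -0.3]
grip_width: 0.167
time_s: 10.15
eef_pos: [0.4627, -0.2454, 0.2267]
ee_rot: [0.004, 0.707, -0.004, 0.707]
force: [-0.3, -0.5, -1.2]
grip_width: 0.167
1.5924146783159797e-05
table -0.0006482396561877102
834 ((464.75, -98.71481323242188), (122.97722625732422, 58.24176788330078), 89.5302505493164) [ 0.43563934 -0.1604395   0.02700628] [ 0.49400337 -0.03724305  0.03780848]
4904 ((464.6864929199219, -99.93653869628906), (64.02188110351562, 127.58364868164062), 0.44760382175445557) [ 0.4325404  -0.16353248  0.00451661] [ 0.49709921 -0.03638424  0.03780848]
top 148 ((465.8834228515625, -96.85053253173828), (123.9622802734375, 57.92045211791992), 89.2824935913086) [ 0.4366347  -0.15913988  0.02724125] [ 0.49478517 -0.03514232  0.04139899]
top 980 ((462.4134826660156, -100.5990982055664), (117.32473754882812, 178.67788696289062), 0.4077918529510498) [ 0.40329234 -0.18989565  0.00452077] [ 0.52113912 -0.01102891  0.04139899]
shift mm [126.8 145.5   0.3] rot [-0.0103 -0.0002 -0.0001] deg 0.6
```

View pics/w9.png

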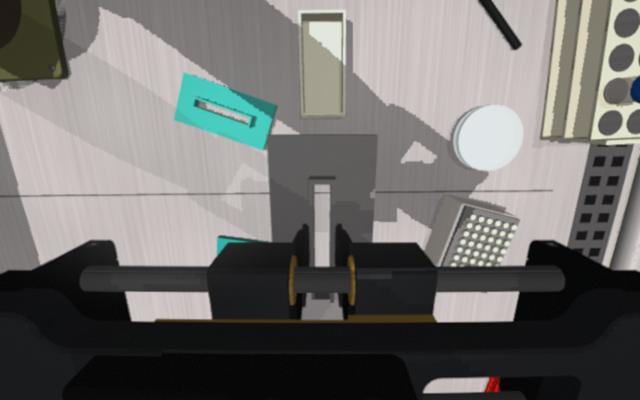

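Reservoir at (0.4647, -0.099), yaw about 0. The seated TCP height is about 0.015. I'll move over it first.

```bash
python3 -m crank '[[[15,20,0.2,-0.005,0,0,1],[45,50,0.5,-0.009,0,0,1],[80,85,0.8,-0.009,0,0,1],[115,120,1.3,-0.009,0,0,1],[145,143,1.8,-0.009,0,0,1]]]'; python3 -m crank '[[[0,0,0,0,0,0,1],[0,0,0,0,0,0,1],[0,0,0,0,0,0,1],[0,0,0,0,0,0,1],[0,0,0,0,0,0,1]]]';python3 - <<'E'
from h import *
c=camera_info('wrist');im,d=snapshot('wrist');cv2.imwrite('pics/w10.png',im[:,:,::-1])
go([.4647,-.0990,.035],Rdown(np.radians(-.1)))
W=cloud(c,d);p,R0=tool();L=R0.inv().apply(W.reshape(-1,3)-p)*1000
m=(L[:,0]<-19)&(L[:,0]>-27)&(L[:,1]>5)&(abs(L[:,2])<60);q=L[m];print(len(q),q.min(0),q.max(0))
w=W.reshape(-1,3)[m];print(fitbox(w))
m=(W[...,2]>.025)&(W[...,2]<.045)&(abs(W[...,0]-.462)<.06)&(abs(W[...,1]+.1)<.09);q=W[m];print(len(q),fitbox(q),q.min(0),q.max(0))
E
```

```text
time_s: 10.67
eef_pos: [0.4661, -0.1092, 0.091]
ee_rot: [0.0, 0.706, -0.001, 0.708]
force: [0.7, 0.1, -1.1]
grip_width: 0.162
time_s: 11.08
eef_pos: [0.4674, -0.1117, 0.0936]
ee_rot: [0.0, 0.706, -0.001, 0.708]
force: [-0.5, 0.3, -0.7]
grip_width: 0.165
shift mm [58.3 12.7 -2.6] rot [-0.0007  0.0031  0.0012] deg 0.2
8748 [-26.99549813   5.00068897 -33.52083783] [-19.59541791  66.78445876  33.92108605]
((467.31036376953125, -75.73248291015625), (61.77854537963867, 67.43113708496094), 89.82657623291016)
376 ((464.38055419921875, -99.25885772705078), (123.55562591552734, 58.2216682434082), 89.88467407226562) [ 0.43537685 -0.16103615  0.02565796] [ 0.4936157  -0.03742333  0.03742817]
```

View pics/w10.png

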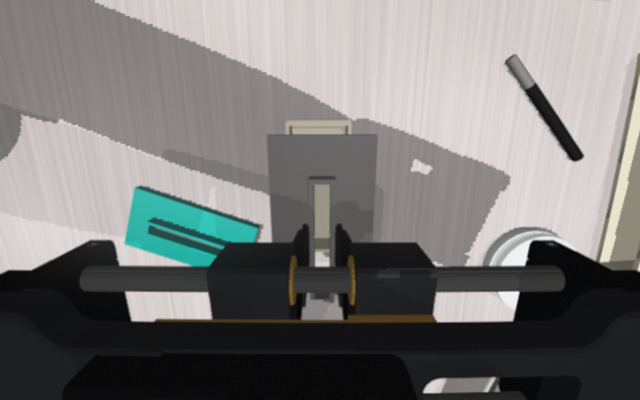

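```bash
python3 -m crank '[[[5,5,-1,0,0,0,1],[20,10,-2.2,0,0.001,0,1],[35,12.5,-2.7,0,0.002,0,1],[48,12.5,-2.7,0,0.002,0,1],[53,12.5,-2.7,0,0.002,0,1]]]'; python3 -m crank '[[[0,0,0,0,0,0,1],[0,0,0,0,0,0,1],[0,0,0,0,0,0,1],[0,0,0,0,0,0,1],[0,0,0,0,0,0,1]]]';python3 - <<'E'
from h import *
go([.4646,-.0991,.035],Rdown(np.radians(-.1)))
E
```

```text
time_s: 11.55
eef_pos: [0.4617, -0.0973, 0.0365]
ee_rot: [0.001, 0.709, -0.0, 0.705]
force: [-1.5, 0.4, -0.7]
grip_width: 0.166
time_s: 11.97
eef_pos: [0.4638, -0.0981, 0.0394]
ee_rot: [0.0, 0.707, -0.001, 0.707]
force: [0.5, -0.3, -1.1]
grip_width: 0.169
shift mm [ 4.4 -1.   0.8] rot [ 0.0006 -0.0003  0.0005] deg 0.1
```

```bash
python3 -m crank '[[[2,-1,0.8,0,0,0,1],[5,-1,0.8,0,0,0,1],[8,-1,0.8,0,0,0,1],[11,-1,0.8,0,0,0,1],[11,-1,0.8,0,0,0,1]]]'; python3 -m crank '[[[0,0,0,0,0,0,1],[0,0,0,0,0,0,1],[0,0,0,0,0,0,1]]]';python3 - <<'E'
from h import *
go([.4646,-.0991,.0155],Rdown(np.radians(-.1)))
E
```

```text
time_s: 12.38
eef_pos: [0.4631, -0.0985, 0.0264]
ee_rot: [0.001, 0.708, -0.0, 0.706]
force: [-0.0, 0.1, -0.7]
grip_width: 0.165
time_s: 12.63
eef_pos: [0.464, -0.0988, 0.0276]
ee_rot: [0.0, 0.708, -0.0, 0.706]
force: [-0.3, -0.2, -1.6]
grip_width: 0.164
shift mm [12.1 -0.3  0.6] rot [ 0.0008 -0.0018  0.0001] deg 0.1
```

```bash
python3 -m crank '[[[2,-0.3,0.4,0,0,0,1],[4,-0.3,0.4,0,0,0,1],[6,-0.3,0.4,0,0,0,1],[7.5,-0.3,0.4,0,0,0,1],[8,-0.3,0.4,0,0,0,1]]]'; python3 -m crank '[[[0,0,0,0,0,0,1],[1,0,0,0,0,0,1],[2,0,0,0,0,0,1],[3,0,0,0,0,0,1]]]';python3 - <<'E'
from h import *
go([.4646,-.0991,.0155],Rdown(np.radians(-.1)));print(read_state()['force'])
E
```

```text
time_s: 13.05
eef_pos: [0.464, -0.099, 0.019]
ee_rot: [0.0, 0.708, -0.0, 0.706]
force: [0.6, 0.3, -0.9]
grip_width: 0.165
time_s: 13.38
eef_pos: [0.4644, -0.0991, 0.0164]
ee_rot: [0.0, 0.708, -0.0, 0.706]
force: [-0.0, -0.0, -0.5]
grip_width: 0.163
shift mm [0.9 0.  0.2] rot [ 0.0007 -0.0018  0.    ] deg 0.1
[-0.04798526 -0.01298792 -0.47491027]
```

```bash
python3 -m crank '[[[0.7,0,0,0,0,0,1],[1.2,0,0,0,0,0,1],[1.2,0,0,0,0,0,1],[1.2,0,0,0,0,0,1]]]'; python3 - <<'E'
from h import *
go([.4646,-.0991,.0155],Rdown(np.radians(-.1)));print(read_state()['force'])
c=camera_info('wrist');im,d=snapshot('wrist');cv2.imwrite('pics/w11.png',im[:,:,::-1])
W=cloud(c,d)
m=(W[...,2]>.02)&(W[...,2]<.07)&(abs(W[...,0]-.4645)<.06)&(abs(W[...,1]+.1)<.09);q=W[m];print(np.percentile(q[:,2],[2,10,50,90,98]),q.min(0),q.max(0))
E
```

```text
time_s: 13.72
eef_pos: [0.4642, -0.0991, 0.0152]
ee_rot: [0.0, 0.708, -0.0, 0.706]
force: [-0.6, 0.1, -1.6]
grip_width: 0.166
shift mm [-0.3 -0.   0.4] rot [ 0.0007 -0.0021 -0.0001] deg 0.1
[-0.62978104  0.07934491 -1.62510808]
[0.03725954 0.03787741 0.03879686 0.05034661 0.06009268] [ 0.43060022 -0.16355792  0.03461135] [ 0.49805214 -0.03220605  0.06999794]
```

View pics/w11.png

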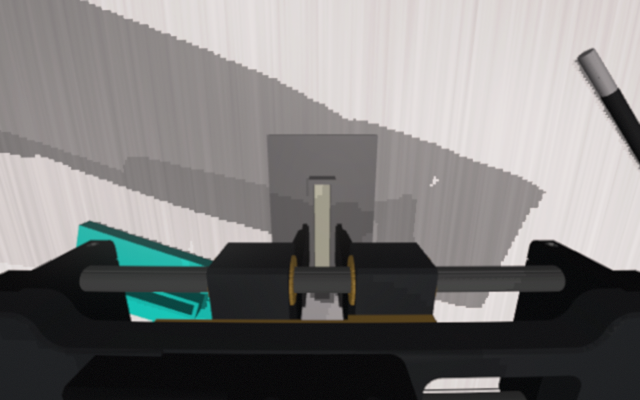

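The plate top reads 38.8 mm against 39 expected when seated, so I'll release and rise.

```bash
python3 -m crank '[[[0,0,0,0,0,0,0.6],[0,0,0,0,0,0,0.6],[0,0,0,0,0,0,0.6],[0,0,0,0,0,0,0.6]]]';  python3 -m crank '[[[-10,0,0,0,0,0,0.6],[-40,0,0,0,0,0,0.6],[-80,0,0,0,0,0,0.4],[-120,0,0,0,0,0,0.2],[-150,0,0,0,0,0,0]]]';python3 -m crank '[[[-20,-10,0,0,0,0,0],[-30,-15,0,0,0,0,0],[-30,-15,0,0,0,0,0],[-30,-15,0,0,0,0,0],[-30,-15,0,0,0,0,0]]]'
python3 - <<'E'
from h import *
c=camera_info('wrist');im,d=snapshot('wrist');cv2.imwrite('pics/w12.png',im[:,:,::-1])
W=cloud(c,d)
for lo,hi in((.027,.045),(.046,.06),(.001,.012)):
  m=(W[...,2]>lo)&(W[...,2]<hi)&(abs(W[...,0]-.4645)<.06)&(abs(W[...,1]+.1)<.09);q=W[m];
  print(len(q),fitbox(q),np.percentile(q[:,2],[2,50,98]))
  m=(W[...,2]>.036)&(W[...,2]<.042)&(abs(W[...,0]-.4645)<.06)&(abs(W[...,1]+.1)<.09);q=W[m];print(np.linalg.lstsq(np.c_[q[:,:2]-q[:,:2].mean(0),np.ones(len(q))],q[:,2],rcond=None)[0])
E
```

```text
time_s: 14.1
eef_pos: [0.4644, -0.0991, 0.0154]
ee_rot: [0.0, 0.708, -0.0, 0.707]
force: [0.2, 0.6, -0.8]
grip_width: 0.373
time_s: 14.52
eef_pos: [0.4655, -0.0994, 0.1696]
ee_rot: [-0.0, 0.706, -0.001, 0.708]
force: [1.0, -0.4, 0.3]
grip_width: 0.557
time_s: 14.93
eef_pos: [0.4635, -0.1136, 0.1931]
ee_rot: [0.001, 0.709, 0.0, 0.705]
force: [-0.2, 0.4, 0.1]
grip_width: 0.901
4737 ((464.4588623046875, -98.9854965209961), (132.71591186523438, 67.18321228027344), 89.92707061767578) [0.03675012 0.03828393 0.03992938]
[ 0.00047313 -0.00011256  0.03827874]
364 ((464.4573669433594, -98.79022216796875), (15.06739616394043, 81.64693450927734), 0.28054097294807434) [0.04818278 0.05026384 0.0517302 ]
[ 0.00047313 -0.00011256  0.03827874]
559 ((464.36590576171875, -98.65655517578125), (176.8304443359375, 119.04705810546875), 89.98474884033203) [0.0010237  0.00607426 0.00787067]
[ 0.00047313 -0.00011256  0.03827874]
```

View pics/w12.png

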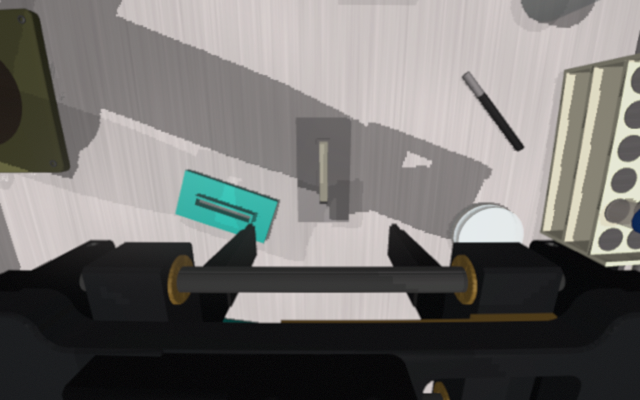

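The cover is seated. It's centred at (0.4645, -0.099), level and square within about 0.3°. I'll go up and across to look at the stand.

```bash
python3 -m crank '[[[-30,15,5,0,0,0,0],[-60,40,12,0,0,0,0],[-90,75,20,0,0,0,0],[-120,110,28,0,0,0,0],[-140,145,35,0,0,0,0]]]';python3 -m crank '[[[0,38,6,0,0,0,0],[0,76,13,0,0,0,0],[0,114,20,0,0,0,0],[0,150,26,0,0,0,0],[0,180,30,0,0,0,0]]]';python3 -m crank '[[[0,0,0,0,0,0,0],[0,0,0,0,0,0,0],[0,0,0,0,0,0,0],[0,0,0,0,0,0,0]]]'
python3 - <<'E'
from h import *
c=camera_info('wrist');im,d=snapshot('wrist');cv2.imwrite('pics/w13.png',im[:,:,::-1]);np.save('pics/w13.npy',d);np.save('pics/w13c.npy',c,allow_pickle=True)
print(tool()[0])
E
```

```text
time_s: 15.4
eef_pos: [0.4983, 0.0243, 0.3305]
ee_rot: [0.001, 0.708, -0.001, 0.706]
force: [1.1, 0.2, 0.0]
grip_width: 1.0
time_s: 15.82
eef_pos: [0.5279, 0.2057, 0.3277]
ee_rot: [-0.0, 0.709, -0.0, 0.705]
force: [0.3, -1.0, 0.5]
grip_width: 0.998
time_s: 16.15
eef_pos: [0.5284, 0.202, 0.3294]
ee_rot: [0.001, 0.708, -0.001, 0.706]
force: [-0.4, 0.1, -0.2]
grip_width: 1.006
[0.52849377 0.20183177 0.32980629]
```

View pics/w13.png

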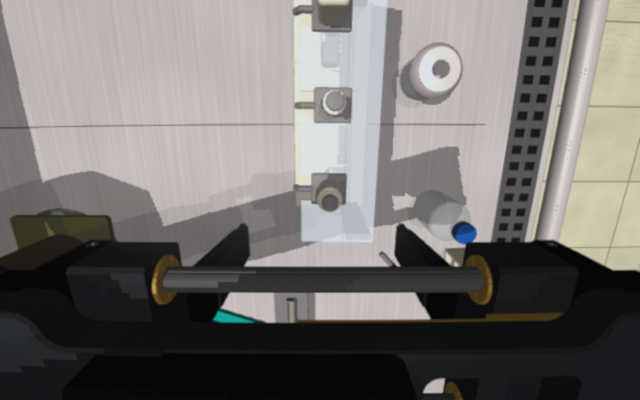

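Pipettes show at rows 190, 103 and 12. The square-handled one, at the top edge, is the target. I'll move over to see it fully.

```bash
python3 -m crank '[[[0,35,0,0,0,0,0],[0,70,0,0,0,0,0],[0,100,0,0,0,0,0],[0,120,0,0,0,0,0],[0,120,0,0,0,0,0]]]';python3 -m crank '[[[0,0,0,0,0,0,0],[0,0,0,0,0,0,0],[0,0,0,0,0,0,0],[0,0,0,0,0,0,0]]]'
python3 - <<'E'
from h import *
c=camera_info('wrist');im,d=snapshot('wrist');cv2.imwrite('pics/w14.png',im[:,:,::-1]);np.save('pics/w14.npy',d);np.save('pics/w14c.npy',c,allow_pickle=True)
print(tool()[0]);W=cloud(c,d)
for r in range(60,240,12): print(r,[int(x) if x==x else -1 for x in W[r,290:360:6,2]*1000])
E
```

```text
time_s: 16.62
eef_pos: [0.5285, 0.3249, 0.3298]
ee_rot: [0.0, 0.708, 0.001, 0.706]
force: [0.2, -0.5, -0.3]
grip_width: 1.002
time_s: 16.95
eef_pos: [0.529, 0.3217, 0.3306]
ee_rot: [0.001, 0.708, -0.001, 0.707]
force: [-0.3, -0.1, -0.7]
grip_width: 1.001
[0.5289811  0.32188502 0.33057884]
60 [-1, -1, 176, 176, 176, 176, 177, 177, 176, 179, 177, 178]
72 [0, 0, 178, 177, 177, 177, 177, 178, 178, 176, 178, 178]
84 [0, 9, 178, 177, 177, 178, 178, 177, 179, 177, 178, 178]
96 [0, 10, 177, 178, 177, 177, 177, 178, 177, 177, 176, 176]
108 [0, 11, 177, 176, 183, 239, 240, 239, 239, 237, 178, 178]
120 [-1, 177, 183, 184, 182, 238, 255, 255, 256, 239, 175, 177]
132 [0, 10, 11, 9, 184, 239, 254, 256, 240, 239, 177, 178]
144 [0, 10, 176, 176, 178, 176, 176, 176, 178, 177, 177, 176]
156 [-1, 12, 178, 176, 176, 176, 177, 176, 176, 177, 176, 178]
168 [0, 9, 177, 177, 177, 178, 178, 177, 178, 178, 178, 178]
180 [0, 11, 177, 176, 178, 177, 177, 177, 175, 177, 176, 177]
192 [-1, 10, 10, 10, 181, 183, 183, 183, 183, 183, 177, 177]
204 [-2, 12, 186, 184, 184, 182, 218, 226, 219, 183, 178, 176]
216 [-1, 10, 176, 177, 184, 183, 247, 248, 249, 184, 177, 177]
228 [0, 10, 176, 178, 178, 179, 177, 251, 178, 177, 176, 176]
```

View pics/w14.png

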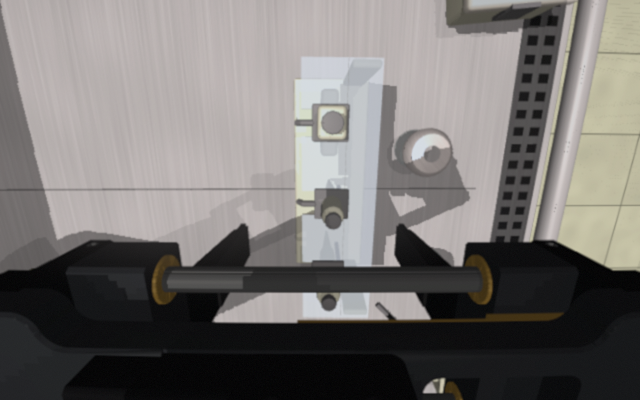

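```bash
python3 - <<'E'
from h import *
c=np.load('pics/w14c.npy',allow_pickle=True).item();d=np.load('pics/w14.npy');W=cloud(c,d)
S=W[90:150,285:365]
for n,lo,hi in(('button',.25,.26),('handle',.234,.26),('collar+hook',.1805,.187)):
  q=S[(S[...,2]>lo)&(S[...,2]<hi)];print(n,len(q),fitbox(q),np.median(q[:,2]),q.min(0),q.max(0))
Q=W[50:260,280:400];m=(Q[...,2]>.172)&(Q[...,2]<.182);q=Q[m];print('shelf',fitbox(q),q.min(0),q.max(0))
# stand base front edge
Q=W[80:260,285:310];
e=[]
for r in range(85,236,5):
  for u in range(280,310):
    if W[r,u,2]>.007 and W[r,u-1,2]<.006: e.append(W[r,u,:2]);break
e=np.array(e);print(np.round(e[::5],4),np.degrees(np.arctan(np.polyfit(e[:,1],e[:,0],1)[0])))
E
```

```text
button 425 ((539.01171875, 396.5042419433594), (20.99626922607422, 20.636375427246094), 89.9511489868164) 0.25515735651794486 [0.52869159 0.38600361 0.25164236] [0.54932793 0.40700318 0.2575899 ]
handle 990 ((539.3338623046875, 395.9239196777344), (32.92759323120117, 29.418840408325195), 89.64862823486328) 0.24044889510901168 [0.52457165 0.37941924 0.23410622] [0.55397894 0.41244725 0.2575899 ]
collar+hook 483 ((530.6868286132812, 395.60955810546875), (61.41543197631836, 42.604766845703125), 0.009972291998565197) 0.18309438922459653 [0.49997851 0.37430925 0.18051273] [0.5613916  0.41691662 0.18587824]
shelf ((546.9072265625, 342.1641845703125), (254.7952423095703, 103.9834213256836), 89.12637329101562) [0.49557729 0.21510707 0.17203416] [0.60081764 0.4697257  0.18199863]
[[0.4818 0.4592]
 [0.4808 0.418 ]
 [0.4793 0.375 ]
 [0.48   0.3302]
 [0.4789 0.2835]
 [0.4774 0.2339]] 1.1574497926680878
```

Handle centre is (0.539, 0.396), yaw about -0.8°, button top 255 mm as expected. I'll align above it, then go down.

```bash
python3 - <<'E'
from h import *
go([.5393,.396,.164],Rdown(np.radians(-.8)))
E
python3 -m crank '[[[0,30,4,0.008,0,0,0.3],[0,60,8,0.016,0,0,0.3],[0,73,9.5,0.016,0,0,0.3],[0,73,9.5,0.016,0,0,0.3]]]';python3 -m crank '[[[0,0,0,0,0,0,0.3],[0,0,0,0,0,0,0.3],[0,0,0,0,0,0,0.3],[0,0,0,0,0,0,0.3]]]'
python3 - <<'E'
from h import *
c=camera_info('wrist');im,d=snapshot('wrist');cv2.imwrite('pics/w15.png',im[:,:,::-1])
W=cloud(c,d);S=W[100:300,250:420]
for n,lo,hi in(('button',.25,.26),('handle',.234,.26)):
  q=S[(S[...,2]>lo)&(S[...,2]<hi)&(abs(S[...,1]-.396)<.04)&(abs(S[...,0]-.54)<.03)];print(n,len(q),fitbox(q),q.min(0),q.max(0))
go([.5393,.396,.164],Rdown(np.radians(-.8)))
E
```

```text
shift mm [166.6  74.1  10.4] rot [ 0.0113 -0.0015 -0.0001] deg 0.7
time_s: 17.33
eef_pos: [0.5382, 0.3975, 0.3294]
ee_rot: [0.005, 0.708, -0.005, 0.706]
force: [-0.0, -0.0, 0.0]
grip_width: 0.771
time_s: 17.67
eef_pos: [0.5384, 0.395, 0.3307]
ee_rot: [0.006, 0.708, -0.006, 0.707]
force: [-0.2, 0.4, -0.5]
grip_width: 0.7
button 356 ((538.8861083984375, 396.698486328125), (20.359539031982422, 20.16249656677246), 89.22461700439453) [0.52876048 0.38653202 0.25002182] [0.54900613 0.40686286 0.25737274]
handle 849 ((539.0199584960938, 396.4998474121094), (32.93140411376953, 29.74992561340332), 89.7347183227539) [0.52417117 0.38003072 0.23489725] [0.55394138 0.41299393 0.25737274]
shift mm [166.6   0.9   1.1] rot [-0.004  -0.0016 -0.    ] deg 0.2
```

View pics/w15.png

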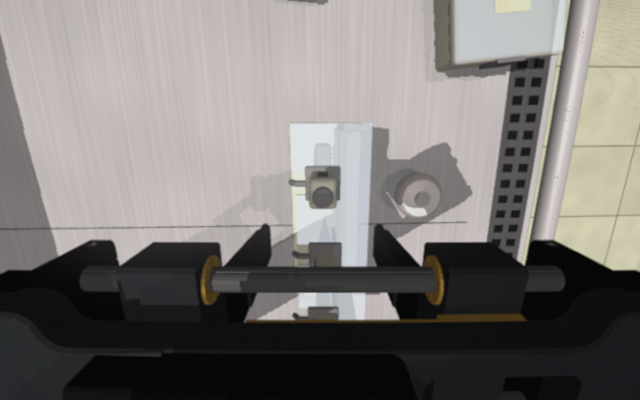

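```bash
python3 -m crank '[[[30,1.5,0.6,-0.004,0,0,0.3],[60,1.5,0.6,-0.004,0,0,0.3],[85,1.5,0.6,-0.004,0,0,0.3],[105,1.5,0.6,-0.004,0,0,0.3],[115,1.5,0.6,-0.004,0,0,0.3]]]';python3 -m crank '[[[5,0,0,0,0,0,0.3],[10,0,0,0,0,0,0.3],[10,0,0,0,0,0,0.3],[10,0,0,0,0,0,0.3]]]'
python3 - <<'E'
from h import *
c=camera_info('wrist');im,d=snapshot('wrist');cv2.imwrite('pics/w16.png',im[:,:,::-1])
go([.5390,.3966,.164],Rdown(np.radians(-.8)))
E
```

```text
time_s: 18.13
eef_pos: [0.5373, 0.3961, 0.2114]
ee_rot: [0.004, 0.709, -0.006, 0.705]
force: [-0.4, -0.2, -0.5]
grip_width: 0.703
time_s: 18.47
eef_pos: [0.5393, 0.3978, 0.2068]
ee_rot: [0.005, 0.707, -0.004, 0.707]
force: [0.4, 0.1, 0.6]
grip_width: 0.702
shift mm [43.1 -1.4 -0.4] rot [ 0.001   0.0003 -0.0014] deg 0.1
```

View pics/w16.png

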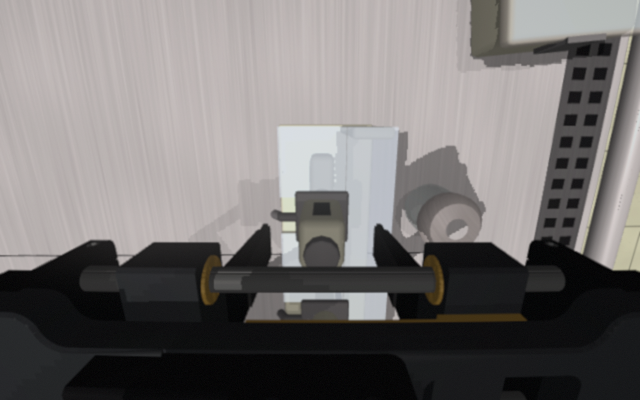

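```bash
python3 -m crank '[[[10,-0.5,0,0,0,0,0.3],[20,-1,0,0,0,0,0.3],[30,-1,0,0,0,0,0.3],[38,-1,0,0,0,0,0.3],[42,-1,0,0,0,0,0.3]]]';python3 -m crank '[[[0,0,0,0,0,0,0.3],[0,0,0,0,0,0,0.3],[0,0,0,0,0,0,0.3],[0,0,0,0,0,0,0.3]]]'
python3 - <<'E'
from h import *
c=camera_info('wrist');im,d=snapshot('wrist');cv2.imwrite('pics/w17.png',im[:,:,::-1])
go([.5390,.3966,.164],Rdown(np.radians(-.8)))
E
```

```text
time_s: 18.93
eef_pos: [0.5375, 0.3958, 0.1604]
ee_rot: [0.004, 0.709, -0.005, 0.705]
force: [-0.3, 0.1, -1.2]
grip_width: 0.697
time_s: 19.27
eef_pos: [0.5389, 0.3968, 0.164]
ee_rot: [0.005, 0.707, -0.004, 0.707]
force: [-0.3, 0.2, -0.4]
grip_width: 0.697
shift mm [ 0.1 -0.2  0. ] rot [ 0.001  -0.0009 -0.0007] deg 0.1
```

View pics/w17.png

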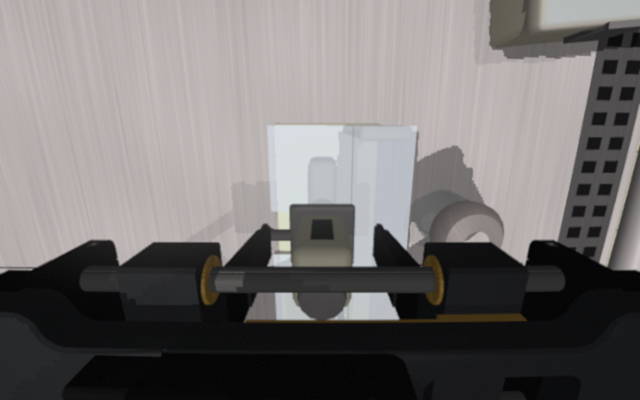

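The handle is centred between the fingers (columns 292-354) and I felt no contact. I'll close on it with 35 N.

```bash
python3 -m crank '[[[0,0,0,0,0,0,1],[0,0,0,0,0,0,1],[0,0,0,0,0,0,1],[0,0,0,0,0,0,1],[0,0,0,0,0,0,1]]]' 35;python3 -m crank '[[[0,0,0,0,0,0,1],[0,0,0,0,0,0,1],[0,0,0,0,0,0,1]]]'
python3 - <<'E'
from h import *
print(read_state()['force'])
E
```

```text
time_s: 19.73
eef_pos: [0.5386, 0.3965, 0.1633]
ee_rot: [0.005, 0.708, -0.005, 0.706]
force: [-0.2, -0.1, -0.1]
grip_width: 0.406
time_s: 19.98
eef_pos: [0.5386, 0.3965, 0.1632]
ee_rot: [0.005, 0.708, -0.005, 0.706]
force: [0.3, -0.1, 0.5]
grip_width: 0.315
[ 0.34664532 -0.13167377  0.54326663]
```

Gripped at 29.9 mm. I'll lift 8 mm and draw straight out along -x.

```bash
python3 -m crank '[[[-2,0,0,0,0,0,1],[-4,0,0,0,0,0,1],[-6,0,0,0,0,0,1],[-8,0,0,0,0,0,1],[-8,0,0,0,0,0,1]]]';python3 -m crank '[[[0,0,0,0,0,0,1],[0,0,0,0,0,0,1]]]';python3 -m crank '[[[0,0,-5,0,0,0,1],[0,0,-15,0,0,0,1],[0,0,-30,0,0,0,1],[0,0,-48,0,0,0,1],[0,0,-66,0,0,0,1]]]';python3 -m crank '[[[0,0,-15,0,0,0,1],[0,0,-30,0,0,0,1],[0,0,-40,0,0,0,1],[0,0,-40,0,0,0,1],[0,0,-40,0,0,0,1]]]'
python3 - <<'E'
from h import *
c=camera_info('wrist');im,d=snapshot('wrist');cv2.imwrite('pics/w18.png',im[:,:,::-1])
im,d=snapshot('side');cv2.imwrite('pics/s18.png',im[:,:,::-1])
E
```

```text
time_s: 20.4
eef_pos: [0.5388, 0.3967, 0.1718]
ee_rot: [0.005, 0.708, -0.004, 0.707]
force: [-0.3, 0.0, -1.5]
grip_width: 0.315
time_s: 20.57
eef_pos: [0.5385, 0.3965, 0.1712]
ee_rot: [0.005, 0.708, -0.005, 0.706]
force: [0.0, 0.0, -0.6]
grip_width: 0.316
time_s: 20.98
eef_pos: [0.4711, 0.3972, 0.1711]
ee_rot: [0.005, 0.708, -0.005, 0.706]
force: [-0.1, -0.1, -1.0]
grip_width: 0.31
time_s: 21.4
eef_pos: [0.4323, 0.398, 0.1717]
ee_rot: [0.004, 0.708, -0.004, 0.707]
force: [-0.2, -0.2, -0.9]
grip_width: 0.314
```

View pics/w18.png

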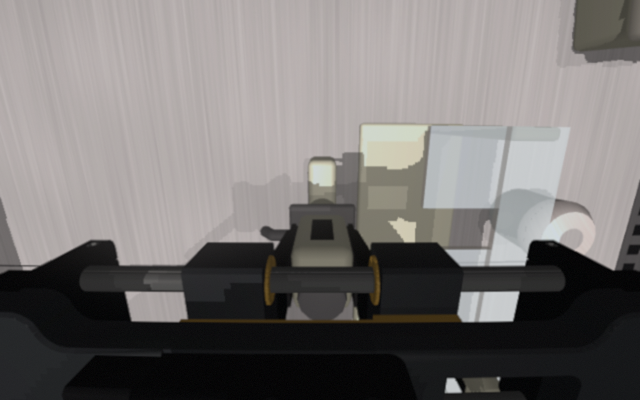

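View pics/s18.png

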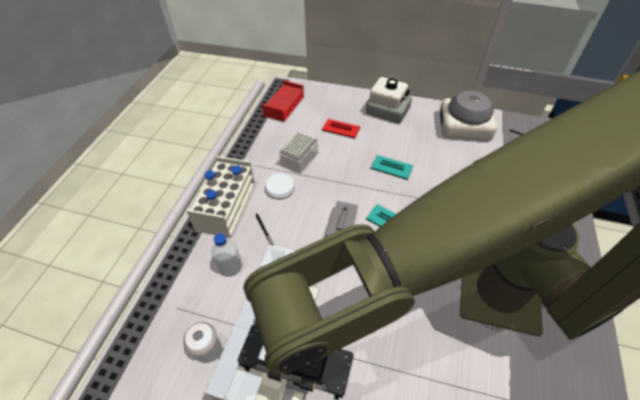

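The pipette is out of the stand (moved 106 mm) and held firmly. I'll raise it and carry it to the reservoir, keeping x about 0.43 until past the stand.

```bash
python3 -m crank '[[[-10,0,0,0,0,0,1],[-25,-5,0,0,0,0,1],[-45,-15,0,0,0,0,1],[-62,-30,0,0,0,0,1],[-72,-50,0,0,0,0,1]]]';python3 -m crank '[[[0,-28,0,0,0,0,1],[0,-56,0,0,0,0,1],[0,-84,0,0,0,0,1],[0,-112,0,0,0,0,1],[0,-140,0,0,0,0,1]]]';python3 -m crank '[[[0,-28,0,-0.004,0,0,1],[0,-56,0,-0.008,0,0,1],[0,-84,0,-0.012,0,0,1],[0,-110,0,-0.013,0,0,1],[0,-130,0,-0.013,0,0,1]]]';python3 -m crank '[[[0,0,0,0,0,0,1],[0,0,0,0,0,0,1],[0,0,0,0,0,0,1]]]'
python3 - <<'E'
from h import *
c=camera_info('wrist');im,d=snapshot('wrist');cv2.imwrite('pics/w19.png',im[:,:,::-1])
W=cloud(c,d);p,R0=tool();L=R0.inv().apply(W.reshape(-1,3)-p).reshape(400,640,3)*1000
for r in range(150,246,6): print(r,[L[r,u].round().astype(int).tolist() for u in (308,315,322,329,336)])
go([.4645,-.0989,.237],Rdown(0))
E
```

```text
time_s: 21.92
eef_pos: [0.4335, 0.3484, 0.2468]
ee_rot: [0.005, 0.707, -0.004, 0.707]
force: [1.0, 0.1, -0.9]
grip_width: 0.318
time_s: 22.33
eef_pos: [0.4308, 0.2065, 0.2445]
ee_rot: [0.005, 0.707, -0.005, 0.707]
force: [0.2, 0.3, -2.0]
grip_width: 0.312
time_s: 22.75
eef_pos: [0.429, 0.0758, 0.2446]
ee_rot: [0.0, 0.707, -0.001, 0.707]
force: [0.3, 0.2, -1.0]
grip_width: 0.316
time_s: 23.0
eef_pos: [0.429, 0.078, 0.2441]
ee_rot: [0.0, 0.708, -0.0, 0.707]
force: [-0.5, 0.1, -1.2]
grip_width: 0.313
150 [[244, 33, -21], [245, 33, -10], [245, 33, 1], [245, 33, 12], [245, 33, 23]]
156 [[246, 24, -21], [59, 44, -6], [60, 44, 1], [59, 44, 7], [245, 24, 23]]
162 [[245, 14, -21], [33, 42, -5], [34, 42, 1], [35, 42, 6], [244, 15, 23]]
168 [[35, 37, -11], [32, 37, -5], [32, 37, 1], [32, 37, 6], [245, 5, 23]]
174 [[35, 32, -11], [33, 32, -5], [32, 32, 1], [33, 32, 6], [246, -5, 23]]
180 [[36, 27, -11], [33, 27, -5], [32, 28, 1], [32, 27, 6], [246, -14, 23]]
186 [[36, 21, -11], [32, 22, -5], [32, 22, 1], [32, 22, 6], [243, -24, 23]]
192 [[36, 16, -11], [34, 17, -5], [33, 17, 1], [34, 17, 7], [245, -34, 24]]
198 [[36, 11, -11], [33, 12, -5], [32, 12, 1], [33, 12, 7], [245, -44, 24]]
204 [[-18, 21, -9], [-19, 21, -4], [-18, 21, 1], [-19, 21, 5], [-18, 21, 10]]
210 [[-20, 18, -9], [-21, 18, -4], [-20, 18, 1], [-21, 18, 5], [-21, 18, 10]]
216 [[-28, 16, -8], [-28, 16, -4], [-28, 16, 0], [-27, 16, 5], [-28, 16, 9]]
222 [[-39, 16, -8], [-41, 17, -4], [-41, 17, 0], [-40, 16, 5], [-40, 17, 9]]
228 [[-51, 17, -7], [-51, 17, -3], [-52, 17, 0], [-51, 17, 4], [-49, 16, 8]]
234 [[-58, 16, -7], [-60, 17, -3], [-60, 17, 0], [-60, 17, 4], [-59, 16, 8]]
240 [[-67, 16, -7], [-67, 16, -3], [-67, 16, 0], [-66, 16, 4], [-66, 16, 7]]
shift mm [   6.8 -177.3   35.6] rot [ 0.0003 -0.0016 -0.0004] deg 0.1
```

View pics/w19.png

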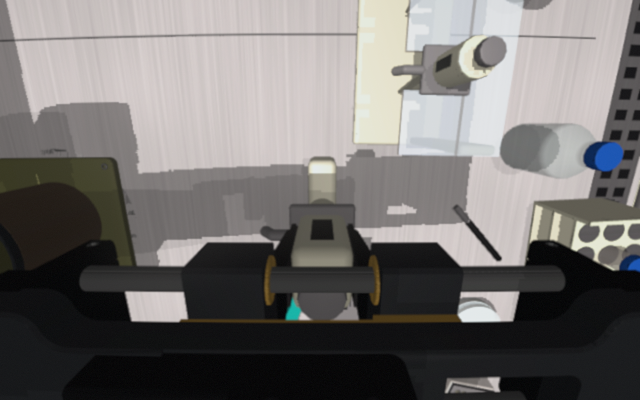

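```bash
cat >> h.py <<'E'
def manifold():
    c=camera_info('wrist');im,d=snapshot('wrist');W=cloud(c,d);p,R0=tool();L=R0.inv().apply(W.reshape(-1,3)-p).reshape(400,640,3)*1000
    def ext(m): 
        q=L[m];return len(q),q.min(0).round(1),q.max(0).round(1)
    top=np.zeros((400,640),bool);top[150:205,290:350]=1
    m=top&(L[...,0]>28)&(L[...,0]<42)&(L[...,1]>8)
    q=L[m];w=cv2.minAreaRect(q[:,1:].astype(np.float32));print('manifold',ext(m),w,np.median(q[:,0]))
    # per-row centre
    ce=[(q[abs(q[:,1]-y)<1.5,2].min()+q[abs(q[:,1]-y)<1.5,2].max())/2 for y in range(14,44,4)];print('centre z by y',np.round(ce,2))
    m=np.zeros((400,640),bool);m[214:245,290:360]=1;m&=(abs(L[...,1]-16.5)<1.5)
    q=L[m];print('handle face',ext(m),[ (x,round(float((q[abs(q[:,0]-x)<3,2].min()+q[abs(q[:,0]-x)<3,2].max())/2),2)) for x in (-28,-40,-50,-60)])
    return im,W
E
python3 - <<'E'
from h import *
manifold()
E
```

```text
manifold (1174, array([ 28. ,   8. , -12.3]), array([41.8, 44.4, 11.9])) ((26.14499282836914, -0.3703775405883789), (24.02690887451172, 36.52265167236328), 89.30269622802734) 33.12859785857448
centre z by y [ 0.18  0.16 -0.35 -0.33 -0.34  0.19  0.2   0.2 ]
handle face (1407, array([-72.3,  15. , -20.6]), array([-20.1,  17.6,  20.9])) [(-28, 0.01), (-40, 0.03), (-50, 0.16), (-60, 0.47)]
```

The pipette hangs true: the manifold is centred within 0.3 mm and level, with tip ends 135.5 mm past the TCP. I'll go above the slot.

```bash
python3 -m crank '[[[0,-25,5,0,0,0,1],[0,-65,13,0,0,0,1],[0,-105,21,0,0,0,1],[0,-145,29,0,0,0,1],[0,-170,35,0,0,0,1]]]';python3 -m crank '[[[0,-5,0,0,0,0,1],[0,-7,0,0,0,0,1],[0,-7,0,0,0,0,1],[0,-7,0,0,0,0,1],[0,-7,0,0,0,0,1]]]';python3 -m crank '[[[0,0,0,0,0,0,1],[0,0,0,0,0,0,1],[0,0,0,0,0,0,1]]]'
python3 - <<'E'
from h import *
im,W=manifold();cv2.imwrite('pics/w20.png',im[:,:,::-1])
S=W[100:260,240:420]
m=(S[...,2]>.033)&(S[...,2]<.043);q=S[m];q=q[(abs(q[:,0]-.4645)<.05)&(abs(q[:,1]+.099)<.09)];print('plate',len(q),fitbox(q),q.min(0),q.max(0))
m=(S[...,2]>.046)&(S[...,2]<.056);q=S[m];q=q[(abs(q[:,0]-.4645)<.05)&(abs(q[:,1]+.099)<.09)];print('collar',len(q),q.min(0) if len(q) else 0,q.max(0) if len(q) else 0)
go([.4645,-.0988,.237],Rdown(0))
for i in range(3): print(tool()[0])
im,d=snapshot('side');cv2.imwrite('pics/s20.png',im[:,:,::-1])
im,d=snapshot('top');cv2.imwrite('pics/t20.png',im[:,:,::-1])
E
```

```text
time_s: 23.52
eef_pos: [0.4641, -0.0943, 0.2435]
ee_rot: [-0.0, 0.708, -0.0, 0.706]
force: [-0.0, 0.6, -1.3]
grip_width: 0.313
time_s: 23.93
eef_pos: [0.4636, -0.0977, 0.2434]
ee_rot: [-0.001, 0.708, 0.001, 0.706]
force: [-0.4, -0.0, -1.3]
grip_width: 0.314
time_s: 24.18
eef_pos: [0.4636, -0.0985, 0.2435]
ee_rot: [-0.0, 0.708, 0.0, 0.707]
force: [0.1, -0.5, -1.5]
grip_width: 0.313
manifold (1183, array([ 28. ,   8.1, -12.5]), array([42. , 44.7, 11.7])) ((26.409523010253906, -0.49396228790283203), (23.927974700927734, 36.729164123535156), 89.19563293457031) 33.27273165422333
centre z by y [ 0.01  0.03  0.04 -0.51 -0.52  0.02  0.02  0.01]
handle face (1474, array([-71.8,  15. , -20.7]), array([-18.9,  17.9,  21.6])) [(-28, 0.02), (-40, 0.09), (-50, -0.13), (-60, -0.17)]
plate 2077 ((464.4262390136719, -86.16242980957031), (107.13670349121094, 67.06893157958984), 89.87088012695312) [ 0.43088245 -0.13979061  0.035618  ] [ 0.49800673 -0.03265678  0.04237629]
collar 54 [ 0.45707844 -0.06732405  0.04833267] [ 0.47225728 -0.05766957  0.05217698]
shift mm [ 6.4 -0.2  0.9] rot [ 0.0008 -0.0018  0.    ] deg 0.1
[ 0.46359458 -0.09864912  0.24344584]
[ 0.46359458 -0.09864912  0.24344584]
[ 0.46359458 -0.09864912  0.24344584]
```

View pics/w20.png

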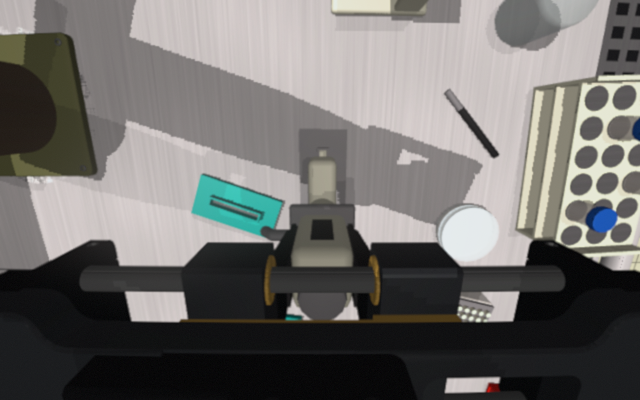

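View pics/s20.png

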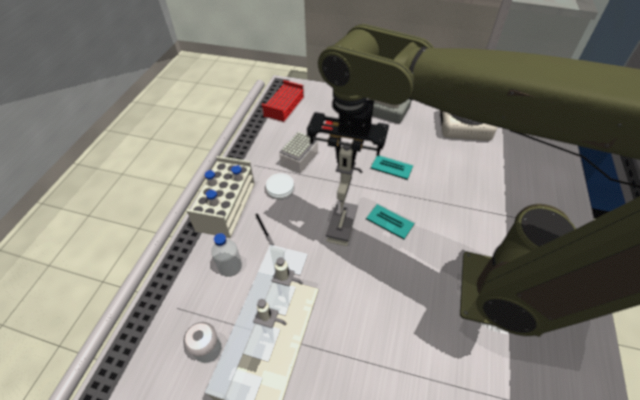

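```bash
cat >> h.py <<'E'
def tipgo(zt,y=-.0990,x=.4646):
    p,R0=tool();t=p+R0.apply([.1355,-.0003,-.0001]);print('tip',t.round(4),'tilt',R0.apply([1,0,0])[:2].round(4))
    Rt=Rdown(0);go(np.array([x,y,zt])-Rt.apply([.1355,-.0003,-.0001]),Rt)
E
python3 - <<'E'
from h import *
tipgo(.062)
E
```

```text
tip [ 0.4632 -0.0992  0.1079] tilt [-0.0019 -0.    ]
shift mm [45.9  0.2  1.2] rot [ 0.0003 -0.0019  0.    ] deg 0.1
```

```bash
python3 -m crank '[[[6,0.2,1.2,0,-0.002,0,1],[16,0.2,1.2,0,-0.002,0,1],[28,0.2,1.2,0,-0.002,0,1],[38,0.2,1.2,0,-0.002,0,1],[43,0.2,1.2,0,-0.002,0,1]]]';python3 -m crank '[[[0,0,0,0,0,0,1],[0,0,0,0,0,0,1],[0,0,0,0,0,0,1],[0,0,0,0,0,0,1],[0,0,0,0,0,0,1]]]'
python3 - <<'E'
from h import *
tipgo(.045)
im,W=manifold()
im,d=snapshot('side');cv2.imwrite('pics/s21.png',cv2.resize(im[170:270,280:420,::-1],None,fx=5,fy=5,interpolation=2))
tipgo(.045)
E
```

```text
time_s: 24.75
eef_pos: [0.4633, -0.0985, 0.1973]
ee_rot: [0.001, 0.709, 0.0, 0.706]
force: [-0.4, 1.1, -2.4]
grip_width: 0.312
time_s: 25.17
eef_pos: [0.4651, -0.099, 0.2011]
ee_rot: [-0.0, 0.707, -0.0, 0.708]
force: [0.7, 0.8, -1.3]
grip_width: 0.317
tip [ 0.4652 -0.0994  0.0656] tilt [ 0.0013 -0.0004]
shift mm [20.6  0.3 -0.4] rot [-0.      0.0013  0.0004] deg 0.1
manifold (1177, array([ 28.1,   8.2, -12.4]), array([42. , 44.6, 11.7])) ((26.337221145629883, -0.4372377395629883), (23.969587326049805, 36.510658264160156), 89.21324157714844) 33.2476465363064
centre z by y [ 0.14  0.11 -0.39 -0.43 -0.41  0.1   0.11  0.07]
handle face (1463, array([-72. ,  15. , -20.1]), array([-19.5,  17.8,  20.9])) [(-28, 0.08), (-40, 0.23), (-50, 0.08), (-60, 0.03)]
tip [ 0.465  -0.0993  0.0654] tilt [ 0.0009 -0.0003]
shift mm [20.4  0.3 -0.3] rot [0.     0.0009 0.0003] deg 0.1
```

View pics/s21.png

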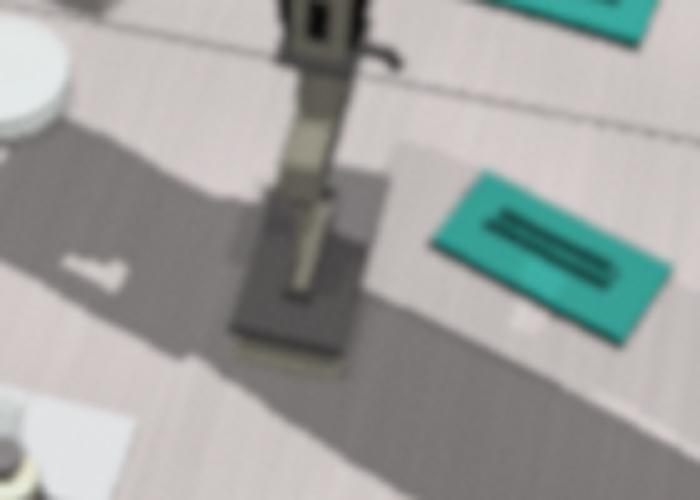

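The side view shows the cover squarely on and the tip row just above the slot. I'll lower it slowly.

```bash
python3 -m crank '[[[3,0.2,-0.3,0,0.001,0,1],[7,0.2,-0.3,0,0.001,0,1],[11,0.2,-0.3,0,0.001,0,1],[15,0.2,-0.3,0,0.001,0,1],[19,0.2,-0.3,0,0.001,0,1]]]';python3 -m crank '[[[1,0,0,0,0,0,1],[1,0,0,0,0,0,1],[1,0,0,0,0,0,1],[1,0,0,0,0,0,1]]]'
python3 - <<'E'
from h import *
tipgo(.013)
E
```

```text
time_s: 25.68
eef_pos: [0.4642, -0.0986, 0.1807]
ee_rot: [0.0, 0.708, 0.0, 0.707]
force: [0.1, 0.0, -1.9]
grip_width: 0.315
time_s: 26.02
eef_pos: [0.4645, -0.0987, 0.1806]
ee_rot: [-0.0, 0.707, -0.0, 0.707]
force: [-0.6, -0.5, -2.0]
grip_width: 0.316
tip [ 0.4644 -0.0991  0.0451] tilt [-0.0007 -0.0001]
shift mm [32.1  0.   0.2] rot [ 0.     -0.0007  0.0001] deg 0.0
```

Tips are in the slot mouth with no side force. I'll continue down.

```bash
python3 -m crank '[[[3,0,0.2,0,-0.001,0,1],[7,0,0.2,0,-0.001,0,1],[11,0,0.2,0,-0.001,0,1],[15,0,0.2,0,-0.001,0,1],[18,0,0.2,0,-0.001,0,1]]]';python3 -m crank '[[[0,0,0,0,0,0,1],[0,0,0,0,0,0,1],[0,0,0,0,0,0,1]]]'
python3 - <<'E'
from h import *
tipgo(.013)
E
```

```text
time_s: 26.43
eef_pos: [0.4642, -0.0986, 0.1615]
ee_rot: [0.0, 0.707, 0.0, 0.707]
force: [-0.5, -0.1, -1.0]
grip_width: 0.318
time_s: 26.68
eef_pos: [0.4646, -0.0987, 0.1624]
ee_rot: [-0.0, 0.707, 0.0, 0.707]
force: [1.1, -0.1, -0.8]
grip_width: 0.313
tip [ 0.4646 -0.099   0.0269] tilt [ 0.0001 -0.    ]
shift mm [13.9  0.   0. ] rot [0.     0.0001 0.    ] deg 0.0
```

```bash
python3 -m crank '[[[3,0,0,0,0,0,1],[6,0,0,0,0,0,1],[9,0,0,0,0,0,1],[12,0,0,0,0,0,1],[15,0,0,0,0,0,1]]]';python3 -m crank '[[[0,0,0,0,0,0,1],[0,0,0,0,0,0,1],[0,0,0,0,0,0,1],[0,0,0,0,0,0,1],[0,0,0,0,0,0,1]]]';python3 -m crank '[[[0,0,0,0,0,0,1],[0,0,0,0,0,0,1],[0,0,0,0,0,0,1],[0,0,0,0,0,0,1],[0,0,0,0,0,0,1]]]'
python3 - <<'E'
from h import *
tipgo(.0115)
im,W=manifold();cv2.imwrite('pics/w22.png',im[:,:,::-1])
S=W[90:260,230:430]
for lo,hi in((.033,.043),(.046,.056)):
  q=S[(S[...,2]>lo)&(S[...,2]<hi)];q=q[(abs(q[:,0]-.4645)<.05)&(abs(q[:,1]+.099)<.09)];print(len(q),fitbox(q),np.median(q[:,2]),q.min(0),q.max(0))
m=np.abs(read_state()['dq']).max();print('dq',m)
im,d=snapshot('side');cv2.imwrite('pics/s22.png',cv2.resize(im[150:270,270:430,::-1],None,fx=5,fy=5,interpolation=2))
E
```

```text
time_s: 27.1
eef_pos: [0.4644, -0.0986, 0.1469]
ee_rot: [0.0, 0.707, 0.0, 0.707]
force: [0.3, 0.3, -2.0]
grip_width: 0.313
time_s: 27.52
eef_pos: [0.4647, -0.0987, 0.1476]
ee_rot: [-0.0, 0.707, -0.0, 0.707]
force: [0.1, 0.1, -1.9]
grip_width: 0.318
time_s: 27.93
eef_pos: [0.4646, -0.0987, 0.1474]
ee_rot: [0.0, 0.707, -0.0, 0.707]
force: [0.1, 0.2, -1.0]
grip_width: 0.314
tip [ 0.4645 -0.099   0.0119] tilt [ 0. -0.]
shift mm [0.4 0.  0.1] rot [-0.  0.  0.] deg 0.0
manifold (1178, array([ 28.1,   8. , -12.4]), array([41.9, 44.7, 11.7])) ((26.344207763671875, -0.47426605224609375), (23.947696685791016, 36.7321662902832), 89.26814270019531) 33.29444081608343
centre z by y [ 0.05  0.04  0.05 -0.47 -0.51  0.05  0.06  0.04]
handle face (1457, array([-71.9,  15. , -20. ]), array([-19.3,  17.9,  21.6])) [(-28, 0.04), (-40, 0.13), (-50, 0.22), (-60, -0.11)]
3195 ((464.478271484375, -72.50701904296875), (80.70330047607422, 67.23402404785156), 89.9093017578125) 0.03828689900738985 [ 0.43083784 -0.1128204   0.03554171] [ 0.49815249 -0.03220814  0.04130009]
16 ((464.63031005859375, -57.290672302246094), (0.25546008348464966, 15.611413955688477), 89.99504852294922) 0.04980887769684095 [ 0.4568246  -0.05741899  0.04879621] [ 0.472436   -0.05716343  0.05119582]
dq 0.002394173400705387
```

View pics/s22.png

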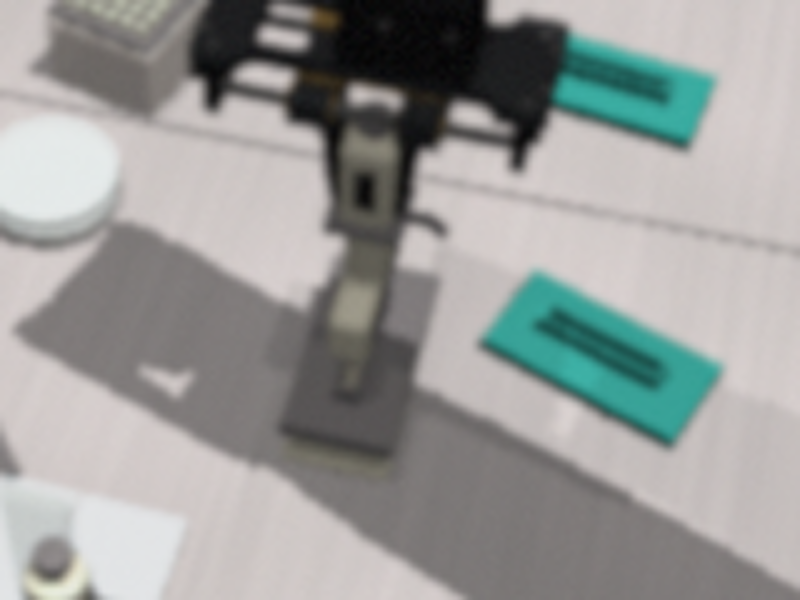

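View pics/w22.png

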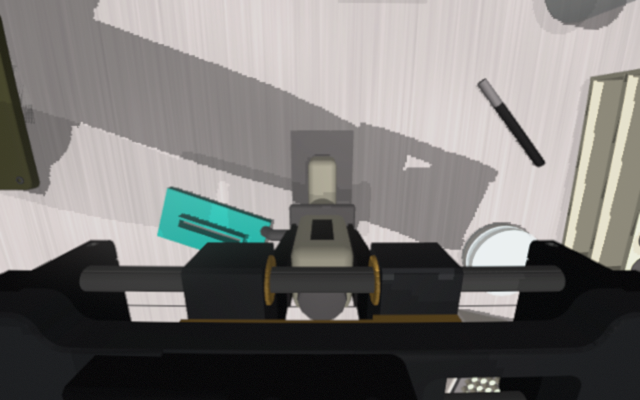

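The tip ends are at z ≈ 0.012, about 8 mm above the inner floor. They're centred in the slot, upright and still, so I'm handing in.

```bash
python3 -c "
from bench import *
print(sign_off())"
```

```text
the job is handed in; nothing more can be done
None
```

I put the grey cover squarely on the reservoir and let go of it. I then took the 8-channel pipette from its stand, lowered its tips through the slot, and handed in at about 28 s still holding it there. `sign_off` gave no verdict.

**Last checks**
- **Cover:** it is centred on the reservoir within about 1 mm, level, and square within about 0.3°. The plate top measured 38.3 mm where 39 mm is expected; the table itself read up to 1 mm low in the same camera.
- **Pipette:** the tip ends are about 12 mm above the reservoir's underside, so about 8 mm above its inner floor. They sit within about 0.5 mm of the slot's middle. The tool's tilt is about 0 and the joints are essentially still (0.002 rad/s).
- **Contact:** the wrist force stayed at about the pipette's own weight throughout, so nothing suggests it is resting on the cover. I could not see the tip ends themselves; I worked out their height from the nozzle manifold and the arm's position.
- **Bystanders:** I did not measure their positions, but nothing looked disturbed in the later pictures.

**What went wrong:** the first try at gripping the cover closed above its collar. The fingers end about 25–28 mm behind the reported tool point. I measured this in the depth picture and allowed for it in every later grip.

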